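Beaker over the drying peg

ROBOT

A 6-joint arm with a two-finger parallel gripper is mounted at the origin on the work surface. World frame = base frame: x ahead of the robot, y to its left, z up, the work surface at z = 0. Lengths are in mm, angles in rad, forces in N, time in s.
With the tool pointing down it reaches from about 275 to 1000 mm from the base axis. Payload 8.4 kg.
Tool frame: the origin (TCP) lies on the centre line of the jaws, within the pads' length; the fingertips stand 25 mm ahead of it and the grasp point (between the pads) lies 6 mm ahead of it; z points along the fingers, x is the direction in which the jaws open and shut, and the axes are right-handed (so a half turn about z gives the same grasp; the last joint's range is limited). The gripper opens to 85 mm and grips with 20 to 120 N. Pads are 22 mm wide; open, the fingers measure 114 mm over their backs; the gripper's body (76 mm by 85 mm) begins 54 mm behind the grasp point. The pads swing forward as they close: fully open they stand 13 mm farther back than shut.
Start: joints at [-1.322, 0.353, 1.633, -0, 1.155, -0.002], TCP at [155.11, -605.449, 256.281] pointing down, gripper open.
Joint ranges: [-2.63, 2.63], [-0.92, 2.1], [0.06, 2.66], [-1.3, 4.44], [0, 2.69], [-3.02, 3.02]. Speed limits (rad/s): [2.22, 2.22, 2.79, 3.14, 3.14, 3.14].

INTERFACE

Orientations are given as [roll, pitch, yaw] about the fixed x, y, z axes, in that order (R = Rz(yaw) Ry(pitch) Rx(roll)).
In Python, from rig import r gives the robot as it stands. The module is installed in compiled form; this text tells all that it offers.
- The arm moves only by the tool jog_arm, never from a script. Its argument "deltas" is a list of rows, each an object with "gripper": the gripper command: -1 is fully open, 1 is shut, values between are in proportion; "translation": the shift along the world's x, y, z in units of 10 cm (1.0 is 10 cm), a list of three; "dr": the turn, a rotation vector about the world's x, y, z in units of pi/2 rad (1.0 is pi/2 rad), a list of three. In form: [{"gripper": gripper, "translation": [x, y, z], "dr": [wx, wy, wz]}, ...]. A call has 1 to 12 rows; each row shifts and turns the commanded pose from where the row before left it; what a row does not reach is not made up. A row lasts 1/12 s, in which the tool goes at most 41.7 mm and 7.16 degrees, less where a joint would pass 70% of its speed; a pose out of reach is approached as far as the arm can. A call with a number of a shift or a turn outside -1 to 1 is refused whole. A call with a gripper value outside its range is refused whole. The fingers move at their own pace and stop on an object; "squeeze" is the grip in N (left out, the last holds). Time passes only in rows, so rows that do not move let the fingers close. It gives the time, the measured TCP pose, the force and the opening at its end, in the units of the state.
- r.sense(): the state, without advancing time (a new reading comes with each control period).
- r.grab_frame(name): name is "scene" or "top" or "wrist"; returns the picture (480x640x3 uint8, blue, green, red); there is no depth.
- r.calibration(name): a dict with "mtx" (3x3 intrinsics, pixels), "world_from_camera" (4x4, takes a point from camera to world coordinates). Camera axes: x right, y down, z forward; pixel columns grow to the right and rows downward; lengths in mm; the calibration is good to about 2 mm. The wrist camera is an equidistant fisheye: a pixel r from the principal point sees the ray r / f radians off the axis. A picture is of the moment at which its call begins: read the wrist's pose just before it. calibration takes no time and is no camera call; for the wrist camera it gives the pose at the moment of the call.
- r.sign_off(): hands the job in, once; it reports no verdict.
The state is a dict: "clock": time; "qpos": joint angles; "qvel": joint speeds; "joint_efforts": joint torques, N m; "eef_pos": TCP position; "tcp_rot": TCP orientation; "contact_force": force on the tool from outside, world axes, zero at the start; "wrist_torque": the same for the moment, N m; "opening": opening from 0.0 (shut) to 1.0 (fully open).
Only numpy, scipy, OpenCV 4.12 (cv2) and the standard library are available. Lean on these libraries where they do the work, as an engineer would, in place of code of your own. Each camera call takes 0.05 s, during which the arm holds its last target. There are 200 camera calls.

TASK

Clear the lid off the peg of the drying stand and set it flat in the stand's round pocket. Then take the drained blue beaker from the sloping wooden cradle, turn it mouth down and lower it over the peg until its rim rests on the drip ribs. Set both down rather than dropping them, and leave the things around them where they are.

Things in the scene. Friction and masses are not known exactly. Their poses are not given: they have to be found in the camera images.
- stand: Fixed white drying stand, a slab 100 (x) x 250 (y) x 22 mm. Origin: centre of its underside on the table, z up. The peg stands at local y = -62.5 mm, the round lid pocket lies at local y = +62.5 mm. It may stand at any yaw.
- peg_seat (a point): Point on the grey peg's vertical axis, level with the tops of three drip ribs (28 mm above the table) on which the beaker's rim must rest. Peg: 42 mm diameter up to 42 mm above this point, then tapering to a flat top of 28 mm diameter 69 mm above it. Axes as the stand's.
- pocket_floor (a point): Centre of the flat floor of the round pocket, 10 mm above the table; pocket 62 mm in diameter, 12 mm deep, open above. Axes as the stand's.
- lid: Loose lid, 50 g. Blue skirt ring z 0 to 8 mm (48 mm outside, 42 inside), blue disc 58 mm across z 8 to 13, yellow knob 20 mm across z 13 to 35. Origin: centre of the skirt's lower edge, z up along the knob. Starts parked on the peg's flat top, its disc on it and its skirt around the taper. In the pocket the skirt stands on the floor: origin at pocket_floor.
- cradle: Fixed wooden draining cradle, base 125 (x) x 80 (y) x 12 mm, origin centre of its underside. A narrow V-trough (40 mm wide) slopes 25 degrees down to local +x, with a low stop at the lower end. The beaker lies in it, mouth down-slope against the stop; its sides overhang the trough, so fingers can pass on both sides.
- beaker: Loose blue straight plastic beaker, 56 mm outside, 49 inside, 100 tall, bottom 5 mm thick, 120 g; thin yellow band 68 mm from the bottom. Origin: centre of the outside of its closed bottom; z along its axis to the mouth. Starts with z along the cradle's +x and 25 degrees below level: axis 90 mm above the table at the bottom end, 48 mm at the mouth.
- beaker_rim (a point): Centre of the beaker's mouth, in the plane of the rim, 100 mm along the beaker's z from its origin.
- dumbbell: Bystander: red hand weight 152 mm long along its y, 54 mm high, lying beyond the work. Origin under its centre.
- puzzle_box: Bystander: green jigsaw box lying flat, 130 (x) x 200 (y) x 50 mm, at the far left. Origin: centre of its underside.
- bowl: Bystander: white bowl, 110 mm across, 45 mm high. Origin: centre of its underside.

How it is judged:
By the outcome, as a careful person would: the job done as asked, in the order asked, and still so for the second after the job is handed in, with the robot touching nothing.
It also fails if it takes over 54 s, if anything falls off the work surface, if the arm or the gripper's body presses on something with over 40 N, if the wrist force passes 120 N, or if a joint passes its speed limit or range.

## Working session

There is one attempt and no reset: what is moved stays moved. The work goes in short steps, Python scripts to look and compute and a tool call to move; the robot and the scene stay as the last step left them, time stands still between calls to the robot, and variables do not carry over. Pictures are saved under pics/ and viewed, about 8 in all and at most 12, crops included, and the job is handed in when it is done.

Besides the shell and the picture viewer there is one more tool, called after ">>>" as a command line: name --argument value ..., lists and objects as JSON in quotes. jog_arm: Moves the arm, as the interface text tells. Shifts and turns lie within -1 to 1; 1 stands for 10 cm of shift or pi/2 rad of turn. Its arguments: {"type":"object","properties":{"deltas":{"type":"array"},"squeeze":{"type":"number"}},"required":["deltas"]}

```bash
mkdir -p pics; python3 - <<'E'
from rig import r
import cv2,numpy as np
s=r.sense();print(s)
for n in("scene","top"):
    im=r.grab_frame(n);cv2.imwrite(f"pics/{n}0.png",im)
    c=r.calibration(n);print(n,c)
E
```

```text
{'clock': 0.0, 'qpos': array([-1.32239261e+00,  3.53691364e-01,  1.63417736e+00, -5.19451724e-06,
        1.15518506e+00, -2.39851754e-03]), 'qvel': array([-5.81755212e-05,  1.62655927e-03,  1.60916929e-04, -5.46656822e-04,
       -1.09667444e-03,  3.54093264e-04]), 'joint_efforts': array([-1.75455050e-03, -6.05257416e+01, -3.42075849e+01, -1.38059215e-05,
        9.18369769e-03,  2.47789437e-06]), 'eef_pos': array([ 154.99882392, -604.99731221,  255.51616954]), 'tcp_rot': array([ 3.14159141e+00,  1.46113373e-03, -1.31999199e+00]), 'contact_force': array([ 0.19928109, -0.14175039,  0.38247066]), 'wrist_torque': array([-0.01975107, -0.00079133, -0.01765473]), 'opening': 0.9998503982350406}
scene {'mtx': array([[599.41203837,   0.        , 322.64041049],
       [  0.        , 599.41203837, 230.3584837 ],
       [  0.        ,   0.        ,   1.        ]]), 'world_from_camera': array([[-6.17538344e-01,  4.68301016e-01, -6.31933978e-01,
         1.24601976e+03],
       [ 7.86529733e-01,  3.71930516e-01, -4.92989523e-01,
         5.09034181e+02],
       [ 4.16803540e-03, -8.01474797e-01, -5.98014028e-01,
         6.73593263e+02],
       [ 0.00000000e+00,  0.00000000e+00,  0.00000000e+00,
         1.00000000e+00]])}
top {'mtx': array([[568.91196084,   0.        , 316.94854092],
       [  0.        , 568.91196084, 246.59770231],
       [  0.        ,   0.        ,   1.        ]]), 'world_from_camera': array([[-1.79485430e-02, -9.82341090e-01,  1.86235961e-01,
         4.14373552e+02],
       [-9.99837669e-01,  1.79281172e-02, -1.79397757e-03,
         1.08514167e+01],
       [-1.57656225e-03, -1.86237928e-01, -9.82503409e-01,
         1.21409186e+03],
       [ 0.00000000e+00,  0.00000000e+00,  0.00000000e+00,
         1.00000000e+00]])}
```

View pics/top0.png

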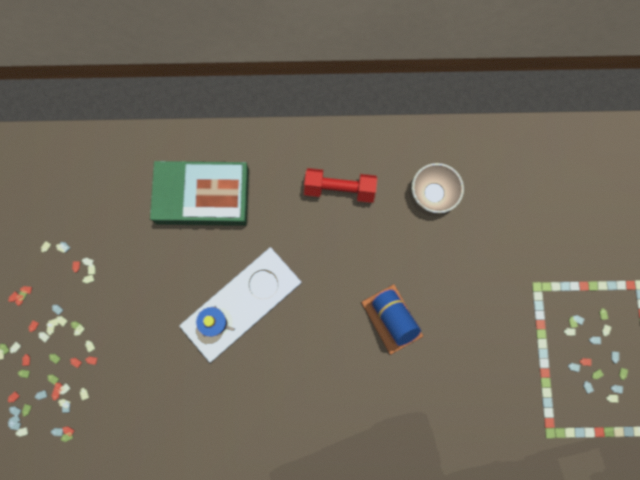

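View pics/scene0.png

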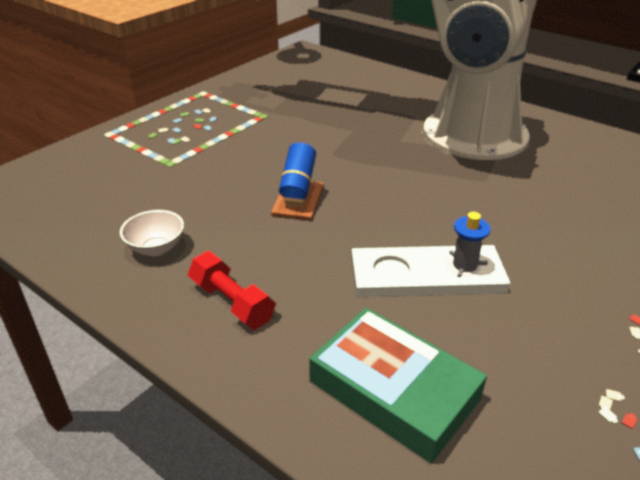

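The top view shows the stand (corners about 270,249 / 300,283 / 210,360 / 181,324), the lid knob at (209,321), the pocket at (263,284), and the beaker from (383,298) at the mouth to (410,335) at the bottom. The scene view agrees: knob (474,218), beaker mouth end (296,190).

```bash
cat > h.py <<'E'
import cv2,numpy as np
from rig import r
def ray(n,uv,c=None):
    c=c or r.calibration(n);M=c["world_from_camera"];K=c["mtx"]
    d=np.array([(uv[0]-K[0,2])/K[0,0],(uv[1]-K[1,2])/K[1,1],1.])
    if n=="wrist":
        rr=np.hypot(d[0],d[1]); d=np.array([*(d[:2]/max(rr,1e-9)*np.sin(rr)),np.cos(rr)])
    d=M[:3,:3]@d;return M[:3,3],d/np.linalg.norm(d)
def plane(n,uv,z,c=None):
    o,d=ray(n,uv,c);return o+d*(z-o[2])/d[2]
def tri(a,b):
    A=0;B=0
    for o,d in(a,b):
        P=np.eye(3)-np.outer(d,d);A=A+P;B=B+P@o
    return np.linalg.solve(A,B)
def mask(im,lo,hi,roi=None):
    m=cv2.inRange(cv2.cvtColor(im,cv2.COLOR_BGR2HSV),lo,hi)
    if roi:
        k=np.zeros_like(m);x0,y0,x1,y1=roi;k[y0:y1,x0:x1]=255;m&=k
    return m
def big(m):
    return max(cv2.findContours(m,cv2.RETR_EXTERNAL,cv2.CHAIN_APPROX_NONE)[0],key=cv2.contourArea)
def cen(c):
    M=cv2.moments(c);return np.array([M["m10"],M["m01"]])/M["m00"]
BLUE=((105,120,40),(130,255,255));YEL=((20,110,90),(35,255,255));WHITE=((0,0,150),(180,60,255))
E
python3 - <<'E'
from h import *
t=cv2.imread("pics/top0.png");s=cv2.imread("pics/scene0.png");np.set_printoptions(precision=1,suppress=True)
c=big(mask(t,*WHITE,(170,240,310,370)));c=cv2.convexHull(c);R=cv2.minAreaRect(c);P=np.array([plane("top",p,22)[:2] for p in c[:,0,:].astype(float)],np.float32)
print("stand",cv2.minAreaRect(P),cv2.boxPoints(cv2.minAreaRect(P)))
k=cen(big(mask(t,*YEL,(190,300,235,345))));ks=cen(big(mask(s,*YEL,(455,205,490,235))))
print("knob px",k,ks,"at124",plane("top",k,122),"scene",plane("scene",ks,115),"tri",tri(ray("top",k),ray("scene",ks)))
d=big(mask(t,*BLUE,(190,300,235,345)));e=cv2.fitEllipse(cv2.convexHull(d));print("disc",e,plane("top",e[0],101))
# pocket
pl=[]
for n,im,roi,ax in(("top",t,(355,280,430,345),0),("scene",s,(270,135,325,205),0)):
    m=mask(im,*BLUE,roi)|mask(im,*YEL,roi);m=cv2.morphologyEx(m,cv2.MORPH_CLOSE,np.ones((5,5)))
    b=big(m);rect=cv2.minAreaRect(b);bx=cv2.boxPoints(rect);print(n,rect,bx.tolist())
    w=cv2.moments(mask(im,*YEL,roi));print(" band",w["m10"]/max(w["m00"],1),w["m01"]/max(w["m00"],1))
    # midline ends: average of short edges
    L=[np.linalg.norm(bx[i]-bx[(i+1)%4]) for i in range(4)];i=int(np.argmin(L[:2]))
    m1=(bx[i]+bx[i+1])/2;m2=(bx[(i+2)%4]+bx[(i+3)%4])/2
    o,d1=ray(n,m1);_,d2=ray(n,m2);nn=np.cross(d1,d2);nn/=np.linalg.norm(nn);pl.append((nn,nn@o));print(" ends",m1,m2,plane(n,m1,69),plane(n,m2,69))
dr=np.cross(pl[0][0],pl[1][0]);dr/=np.linalg.norm(dr)
for z in(48,69,90):
    print("axis at z",z,np.linalg.solve(np.array([pl[0][0],pl[1][0],[0,0,1]]),[pl[0][1],pl[1][1],z]))
print("dir",dr,"pitch",np.degrees(np.arcsin(dr[2])),"yaw",np.degrees(np.arctan2(dr[1],dr[0])))
o=mask(t,(0,120,60),(14,255,255),(350,270,440,360));o=cv2.convexHull(np.vstack([q for q in cv2.findContours(o,0,1)[0] if cv2.contourArea(q)>8]))
P=np.array([plane("top",p,12)[:2] for p in o[:,0,:].astype(float)],np.float32);print("cradle",cv2.minAreaRect(P))
vis=cv2.resize(t[230:370,170:440],None,fx=2.9,fy=2.9,interpolation=cv2.INTER_CUBIC);cv2.imwrite("pics/crop1.png",vis)
E
```

```text
stand ((522.5676879882812, 171.12196350097656), (102.64433288574219, 252.3457794189453), 40.60847854614258) [[401.5 233.5]
 [565.7  41.9]
 [643.7 108.7]
 [479.4 300.3]]
knob px [208.8 320.9] [473.3 218.5] at124 [481.  217.6 122. ] scene [480.4 218.1 115. ] tri [481.4 218.6 115.8]
disc ((210.8668975830078, 321.53656005859375), (27.507858276367188, 28.373374938964844), 75.82613372802734) [480.9 217.6 101. ]
top ((395.5384216308594, 316.8077087402344), (54.0832633972168, 26.070905685424805), 56.30992889404297) [[369.6922607421875, 301.5384826660156], [391.38458251953125, 287.0769348144531], [421.38458251953125, 332.0769348144531], [399.6922607421875, 346.5384826660156]]
 band 0.0 0.0
 ends [380.5 294.3] [410.5 339.3] [ 531.2 -117.7   69. ] [ 440.6 -173.8   69. ]
scene ((296.9758605957031, 170.01580810546875), (28.104896545410156, 55.353187561035156), 11.768289566040039) [[277.57403564453125, 194.24459838867188], [288.863525390625, 140.05490112304688], [316.377685546875, 145.78701782226562], [305.08819580078125, 199.97671508789062]]
 band 298.0 173.72727272727272
 ends [302.6 142.9] [291.3 197.1] [ 392.2 -211.5   69. ] [563.  -96.6  69. ]
axis at z 48 [ 562.  -102.3   48. ]
axis at z 69 [ 536.2 -114.6   69. ]
axis at z 90 [ 510.4 -126.9   90. ]
dir [ 0.7  0.3 -0.6] pitch -36.300124693921006 yaw 25.480482214681736
cradle ((485.7162780761719, -145.2666015625), (122.91960906982422, 79.45494079589844), 27.403575897216797)
```

View pics/crop1.png

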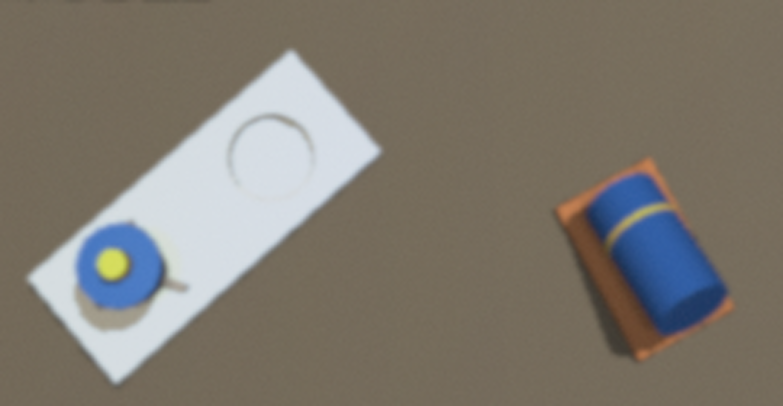

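The crop confirms the lid (112,265), pocket (271,157), and beaker with all four cradle corners visible. The stand rectangle, 102×252 mm, matches 100×250. The peg–centre distance is 62.4 mm, and the triangulated knob sits on the same spot. Moving over the lid.

>>> jog_arm --deltas '[{"gripper": -1, "translation": [0.14, 0.34, 0], "dr": [0, 0, 0.046]}, {"gripper": -1, "translation": [0.14, 0.34, 0], "dr": [0, 0, 0.046]}, {"gripper": -1, "translation": [0.14, 0.34, 0], "dr": [0, 0, 0.046]}, {"gripper": -1, "translation": [0.14, 0.34, 0], "dr": [0, 0, 0.046]}, {"gripper": -1, "translation": [0.14, 0.34, 0], "dr": [0, 0, 0.046]}, {"gripper": -1, "translation": [0.14, 0.34, 0], "dr": [0, 0, 0.046]}, {"gripper": -1, "translation": [0.14, 0.34, 0], "dr": [0, 0, 0.046]}, {"gripper": -1, "translation": [0.14, 0.34, 0], "dr": [0, 0, 0.046]}, {"gripper": -1, "translation": [0.14, 0.34, 0], "dr": [0, 0, 0.046]}, {"gripper": -1, "translation": [0.14, 0.34, 0], "dr": [0, 0, 0.046]}, {"gripper": -1, "translation": [0.14, 0.34, 0], "dr": [0, 0, 0.046]}, {"gripper": -1, "translation": [0.14, 0.34, 0], "dr": [0, 0, 0.046]}]' --squeeze 30

```text
clock: 1.1
eef_pos: [323.1, -195.7, 256.3]
tcp_rot: [3.142, -0.0, -0.45]
contact_force: [1.1, -0.4, 0.6]
opening: 1.0
```

```bash
cat > log.py <<'E'
import sys,pickle,os
from h import *
def snap(tag,cam="wrist"):
    s=r.sense();c=r.calibration(cam);im=r.grab_frame(cam);cv2.imwrite(f"pics/{tag}.png",im)
    pickle.dump((s,c),open(f"pics/{tag}.pkl","wb"));print(s["clock"],"q",s["qpos"].round(3),"p",s["eef_pos"].round(1),"rpy",s["tcp_rot"].round(3),"F",s["contact_force"].round(1))
if __name__=="__main__": snap(*sys.argv[1:])
E
python3 log.py w1; python3 -c "
import pickle;print(pickle.load(open('pics/w1.pkl','rb'))[1])"
```

```text
1.1 q [-0.549 -0.05   2.119  0.     1.073 -0.099] p [ 323.1 -195.7  256.3] rpy [ 3.142 -0.    -0.45 ] F [ 1.1 -0.4  0.6]
{'mtx': array([[371.64829954,   0.        , 315.72665236],
       [  0.        , 371.64829954, 238.76530351],
       [  0.        ,   0.        ,   1.        ]]), 'world_from_camera': array([[ 9.00652220e-01, -4.20017521e-01, -1.11404043e-01,
         3.50581931e+02],
       [-4.34540363e-01, -8.70254042e-01, -2.32018481e-01,
        -1.37451299e+02],
       [ 5.02008397e-04,  2.57377514e-01, -9.66310801e-01,
         3.74287157e+02],
       [ 0.00000000e+00,  0.00000000e+00,  0.00000000e+00,
         1.00000000e+00]])}
```

>>> jog_arm --deltas '[{"gripper": -1, "translation": [0.13, 0.34, 0], "dr": [0, 0, 0.046]}, {"gripper": -1, "translation": [0.13, 0.34, 0], "dr": [0, 0, 0.046]}, {"gripper": -1, "translation": [0.13, 0.34, 0], "dr": [0, 0, 0.046]}, {"gripper": -1, "translation": [0.13, 0.34, 0], "dr": [0, 0, 0.046]}, {"gripper": -1, "translation": [0.13, 0.34, 0], "dr": [0, 0, 0.046]}, {"gripper": -1, "translation": [0.13, 0.34, 0], "dr": [0, 0, 0.046]}, {"gripper": -1, "translation": [0.13, 0.34, 0], "dr": [0, 0, 0.046]}, {"gripper": -1, "translation": [0.13, 0.34, 0], "dr": [0, 0, 0.046]}, {"gripper": -1, "translation": [0.13, 0.34, 0], "dr": [0, 0, 0.046]}, {"gripper": -1, "translation": [0.13, 0.34, 0], "dr": [0, 0, 0.046]}, {"gripper": -1, "translation": [0.13, 0.34, 0], "dr": [0, 0, 0.046]}, {"gripper": -1, "translation": [0.13, 0.34, 0], "dr": [0, 0, 0.046]}]'

```text
clock: 2.15
eef_pos: [479.2, 212.4, 256.0]
tcp_rot: [3.142, 0.0, 0.418]
contact_force: [0.4, -0.4, -0.2]
opening: 1.005
```

```bash
python3 log.py w2; python3 - <<'E'
import cv2,numpy as np
cv2.imwrite("pics/v12.png",np.hstack([cv2.resize(cv2.imread(f"pics/w{i}.png"),(400,300),interpolation=cv2.INTER_AREA) for i in(1,2)]))
E
```

```text
2.15 q [ 0.414  0.197  1.847 -0.     1.098 -0.004] p [479.2 212.4 256. ] rpy [3.142 0.    0.418] F [ 0.4 -0.4 -0.2]
```

View pics/v12.png

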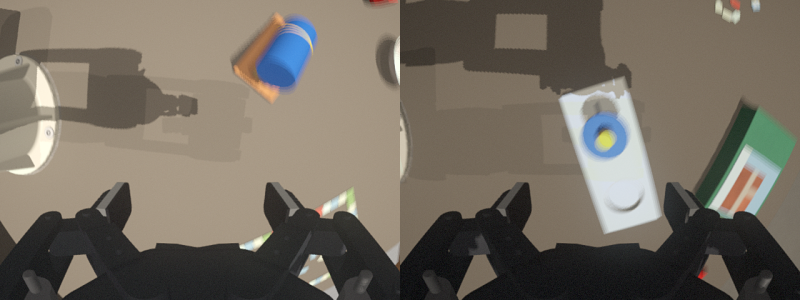

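The wrist views show the beaker and cradle at about (460,80) full-res in w1. In w2 the lid is at about (328,220) and the pocket at about (360,315). I'll measure those.

```bash
python3 - <<'E'
from h import *
import pickle
np.set_printoptions(precision=1,suppress=True)
im=cv2.imread("pics/w2.png");s,c=pickle.load(open("pics/w2.pkl","rb"))
print(c["world_from_camera"])
roi=(280,160,380,270)
k=big(mask(im,*YEL,roi));e=cv2.minEnclosingCircle(k);K=plane("wrist",cen(k),122,c);print("knob",cen(k),e,K)
d=cv2.convexHull(big(mask(im,(100,110,40),(130,255,255),roi)));P=np.array([plane("wrist",p,101,c)[:2] for p in d[:,0,:].astype(float)],np.float32)
print("disc",cv2.minEnclosingCircle(P),cv2.fitEllipse(P))
m=mask(im,(0,0,140),(180,70,255),(240,110,440,380));w=big(m);P=np.array([plane("wrist",p,22,c)[:2] for p in cv2.convexHull(w)[:,0,:].astype(float)],np.float32);R=cv2.minAreaRect(P);print("stand",R,cv2.boxPoints(R).tolist())
x0,y0,x1,y1=320,270,410,350
g=cv2.cvtColor(im,cv2.COLOR_BGR2GRAY)
cv2.imwrite("pics/pk.png",cv2.resize(im[120:380,240:440],None,fx=2.3,fy=2.3,interpolation=cv2.INTER_CUBIC))
E
```

```text
[[  0.9   0.4   0.1 452. ]
 [  0.4  -0.9  -0.2 271.6]
 [  0.    0.3  -1.  374. ]
 [  0.    0.    0.    1. ]]
knob [328.2 222.3] ((329.0, 222.5), 13.463011741638184) [482.5 224.5 122. ]
disc ((483.5688171386719, 224.15432739257812), 28.129398345947266) ((482.88385009765625, 223.2786407470703), (48.51188659667969, 55.63436508178711), 65.5584487915039)
stand ((525.3779296875, 175.6059112548828), (111.51564025878906, 254.70330810546875), 40.79243469238281) [[399.9632568359375, 235.59375], [566.3662109375, 42.76261520385742], [650.7926025390625, 115.61807250976562], [484.3896484375, 308.44921875]]
```

View pics/pk.png

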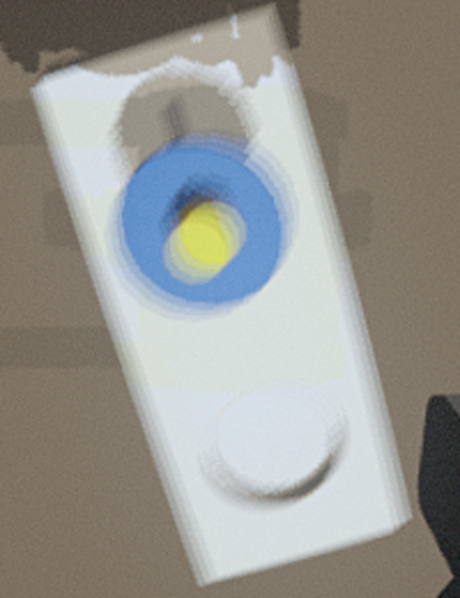

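The crop shows motion blur (disc doubled), so I'll let the arm settle and measure again.

>>> jog_arm --deltas '[{"gripper": -1, "translation": [0.02, 0.06, -0.3], "dr": [0, 0, 0]}, {"gripper": -1, "translation": [0, 0, -0.2], "dr": [0, 0, 0]}, {"gripper": -1, "translation": [0, 0, 0], "dr": [0, 0, 0]}, {"gripper": -1, "translation": [0, 0, 0], "dr": [0, 0, 0]}, {"gripper": -1, "translation": [0, 0, 0], "dr": [0, 0, 0]}]'

```text
clock: 2.62
eef_pos: [481.5, 216.4, 207.1]
tcp_rot: [3.142, -0.001, 0.414]
contact_force: [0.7, 0.6, 0.5]
opening: 1.001
```

```bash
python3 log.py w3; cat > m3.py <<'E'
from h import *
import pickle,sys
np.set_printoptions(precision=1,suppress=True)
t=sys.argv[1];im=cv2.imread(f"pics/{t}.png");s,c=pickle.load(open(f"pics/{t}.pkl","rb"))
roi=(240,100,420,290)
k=big(mask(im,*YEL,roi));print("knob",cen(k),plane("wrist",cen(k),121,c))
d=cv2.convexHull(big(mask(im,(100,110,40),(130,255,255),roi)));P=np.array([plane("wrist",p,101,c)[:2] for p in d[:,0,:].astype(float)],np.float32)
print("disc",cv2.minEnclosingCircle(P),cv2.fitEllipse(P))
w=big(mask(im,(0,0,110),(180,80,255),(200,60,480,420)));P=np.array([plane("wrist",p,22,c)[:2] for p in cv2.convexHull(w)[:,0,:].astype(float)],np.float32);R=cv2.minAreaRect(P);print("stand",R,cv2.boxPoints(R).tolist())
# rectified view of plane z=22, 1 px=0.5mm, centred on pocket guess
g=np.array([564,124]);n=200;M=np.linalg.inv(c["world_from_camera"]);K=c["mtx"]
i,j=np.meshgrid(np.arange(n),np.arange(n));W=np.stack([g[0]-50+i*.5,g[1]-50+j*.5,22+0*i,1+0*i],-1)@M.T
rr=np.hypot(W[...,0],W[...,1]);th=np.arctan2(rr,W[...,2]);u=K[0,2]+K[0,0]*th*W[...,0]/rr;v=K[1,2]+K[1,1]*th*W[...,1]/rr
rec=cv2.remap(im,u.astype(np.float32),v.astype(np.float32),cv2.INTER_LINEAR)
cv2.imwrite("pics/rec.png",np.hstack([cv2.resize(rec,(560,560)),cv2.resize(im[60:480,240:420],(240,560))]))
E
python3 m3.py w3
```

```text
2.6167 q [ 0.42   0.258  1.889 -0.     0.994  0.006] p [481.5 216.4 207.1] rpy [ 3.142e+00 -1.000e-03  4.140e-01] F [0.7 0.6 0.5]
knob [319.3 250.6] [481.3 220.3 121. ]
disc ((481.8651428222656, 218.98190307617188), 28.73217010498047) ((481.97613525390625, 218.91668701171875), (56.64491653442383, 57.15919876098633), 15.053214073181152)
stand ((510.9756164550781, 201.97853088378906), (278.655029296875, 338.383056640625), 23.29275131225586) [[316.1004943847656, 302.2861633300781], [449.9070739746094, -8.517463684082031], [705.8507080078125, 101.6708984375], [572.044189453125, 412.4745178222656]]
```

View pics/rec.png

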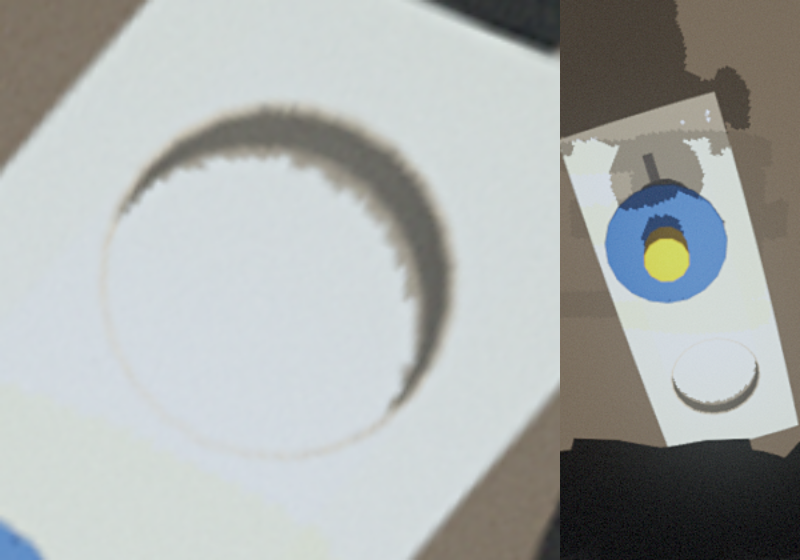

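In the rectified view (5.6 px/mm) the pocket rim spans x 101–455 and y 103–460, so its centre is (563.6, 124.3). The lid's centre is (481.9, 219.0), 125.0 mm away, exactly as specified. Descending to grip the knob.

>>> jog_arm --deltas '[{"gripper": -1, "translation": [0, 0.02, -0.3], "dr": [0, 0, 0]}, {"gripper": -1, "translation": [0, 0, -0.2], "dr": [0, 0, 0]}, {"gripper": -1, "translation": [0, 0, -0.15], "dr": [0, 0, 0]}, {"gripper": -1, "translation": [0, 0, -0.05], "dr": [0, 0, 0]}, {"gripper": 0.3, "translation": [0, 0, 0], "dr": [0, 0, 0]}, {"gripper": 0.3, "translation": [0, 0, 0], "dr": [0, 0, 0]}, {"gripper": 0.3, "translation": [0, 0, 0], "dr": [0, 0, 0]}, {"gripper": 0.3, "translation": [0, 0, 0], "dr": [0, 0, 0]}, {"gripper": 0.3, "translation": [0, 0, 0], "dr": [0, 0, 0]}, {"gripper": 0.3, "translation": [0, 0, 0], "dr": [0, 0, 0]}]'

```text
clock: 3.5
eef_pos: [481.5, 218.7, 136.9]
tcp_rot: [-3.142, -0.001, 0.414]
contact_force: [0.2, -0.2, -0.1]
opening: 0.356
```

```bash
python3 log.py w4; python3 log.py s4 scene; python3 - <<'E'
import cv2,numpy as np
a=cv2.imread("pics/w4.png");b=cv2.imread("pics/s4.png")[120:300,370:570]
cv2.imwrite("pics/v4.png",np.hstack([cv2.resize(a,(400,300)),cv2.resize(b,(333,300),interpolation=cv2.INTER_CUBIC)]))
E
```

```text
3.5 q [ 0.424  0.355  1.942 -0.     0.844  0.009] p [481.5 218.7 136.9] rpy [-3.142e+00 -1.000e-03  4.140e-01] F [ 0.2 -0.2 -0.1]
3.55 q [ 0.424  0.356  1.942 -0.     0.843  0.009] p [481.3 218.6 136.7] rpy [ 3.142e+00 -1.000e-03  4.140e-01] F [-0.  -1.   0.4]
```

View pics/v4.png

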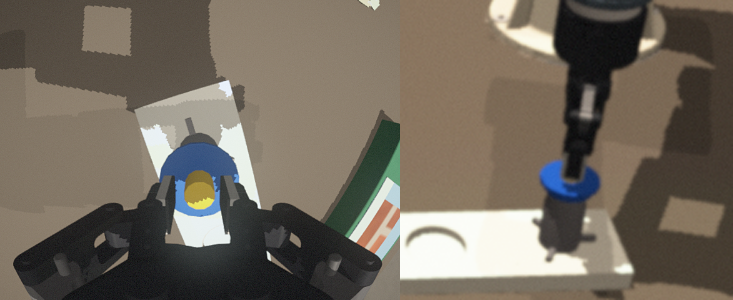

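The fingertips straddle the knob above the disc with no contact. Lower 4 mm and close.

>>> jog_arm --deltas '[{"gripper": 0.3, "translation": [0, 0, -0.04], "dr": [0, 0, 0]}, {"gripper": 0.6, "translation": [0, 0, 0], "dr": [0, 0, 0]}, {"gripper": 1, "translation": [0, 0, 0], "dr": [0, 0, 0]}, {"gripper": 1, "translation": [0, 0, 0], "dr": [0, 0, 0]}, {"gripper": 1, "translation": [0, 0, 0], "dr": [0, 0, 0]}, {"gripper": 1, "translation": [0, 0, 0], "dr": [0, 0, 0]}]'

```text
clock: 4.1
eef_pos: [481.0, 218.5, 132.2]
tcp_rot: [3.142, 0.0, 0.414]
contact_force: [-0.0, 0.2, -0.1]
opening: 0.219
```

Gripped (opening ≈19 mm) with no vertical load. Lift and carry by (+81.6, −94.7).

>>> jog_arm --deltas '[{"gripper": 1, "translation": [0, 0, 0.1], "dr": [0, 0, 0]}, {"gripper": 1, "translation": [0, 0, 0.2], "dr": [0, 0, 0]}, {"gripper": 1, "translation": [0, 0, 0.2], "dr": [0, 0, 0]}, {"gripper": 1, "translation": [0.116, -0.147, 0], "dr": [0, 0, 0]}, {"gripper": 1, "translation": [0.2, -0.2, 0], "dr": [0, 0, 0]}, {"gripper": 1, "translation": [0.2, -0.25, 0], "dr": [0, 0, 0]}, {"gripper": 1, "translation": [0.2, -0.25, 0], "dr": [0, 0, 0]}, {"gripper": 1, "translation": [0.1, -0.1, 0], "dr": [0, 0, 0]}, {"gripper": 1, "translation": [0, 0, -0.3], "dr": [0, 0, 0]}, {"gripper": 1, "translation": [0, 0, -0.3], "dr": [0, 0, 0]}, {"gripper": 1, "translation": [0, 0, -0.2], "dr": [0, 0, 0]}, {"gripper": 1, "translation": [0, 0, -0.2], "dr": [0, 0, 0]}]'

```text
clock: 5.1
eef_pos: [562.3, 123.9, 81.4]
tcp_rot: [-3.141, 0.001, 0.414]
contact_force: [-0.4, -0.1, 0.3]
opening: 0.219
```

>>> jog_arm --deltas '[{"gripper": 1, "translation": [0, 0, 0], "dr": [0, 0, 0]}, {"gripper": 1, "translation": [0, 0, 0], "dr": [0, 0, 0]}, {"gripper": 1, "translation": [0, 0, 0], "dr": [0, 0, 0]}]'

```text
clock: 5.35
eef_pos: [563.4, 124.2, 83.5]
tcp_rot: [3.141, -0.001, 0.414]
contact_force: [-0.3, -0.3, 0.8]
opening: 0.221
```

```bash
python3 log.py w5;python3 log.py s5 scene; python3 - <<'E'
import cv2,numpy as np
a=cv2.imread("pics/w5.png")[150:450,200:500];b=cv2.imread("pics/s5.png")[170:310,340:520]
cv2.imwrite("pics/v5.png",np.hstack([cv2.resize(a,(400,400)),cv2.resize(b,(400,400*140//180+89),interpolation=cv2.INTER_CUBIC)]))
E
```

```text
5.35 q [ 0.214  0.496  1.865  0.     0.779 -0.2  ] p [563.4 124.2  83.5] rpy [ 3.141e+00 -1.000e-03  4.140e-01] F [-0.3 -0.3  0.8]
5.4 q [ 0.214  0.495  1.865  0.     0.779 -0.2  ] p [563.6 124.2  83.9] rpy [ 3.141e+00 -2.000e-03  4.140e-01] F [ 0.5  0.9 -1. ]
```

View pics/v5.png

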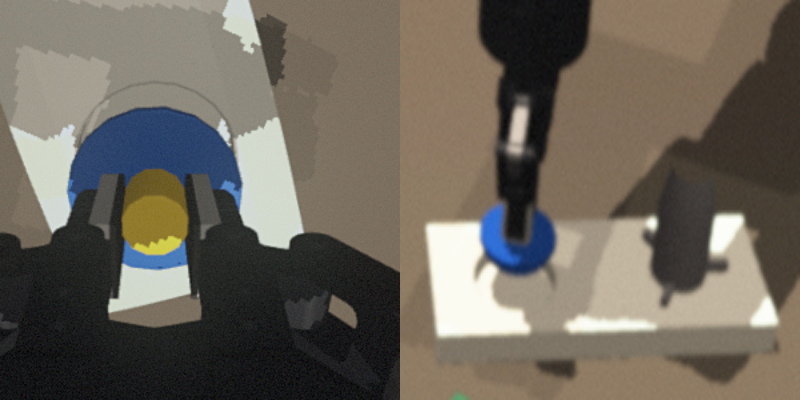

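The lid is level in the jaws, about 30 mm above the pocket floor and centred over the pocket. Lowering.

>>> jog_arm --deltas '[{"gripper": 1, "translation": [0, 0, -0.1], "dr": [0, 0, 0]}, {"gripper": 1, "translation": [0, 0, -0.1], "dr": [0, 0, 0]}, {"gripper": 1, "translation": [0, 0, -0.05], "dr": [0, 0, 0]}, {"gripper": 1, "translation": [0, 0, -0.03], "dr": [0, 0, 0]}, {"gripper": 1, "translation": [0, 0, 0], "dr": [0, 0, 0]}, {"gripper": 1, "translation": [0, 0, 0], "dr": [0, 0, 0]}]'

```text
clock: 5.95
eef_pos: [562.5, 123.8, 53.9]
tcp_rot: [-3.141, 0.001, 0.414]
contact_force: [-0.8, -0.6, 0.2]
opening: 0.222
```

>>> jog_arm --deltas '[{"gripper": 1, "translation": [0, 0, -0.015], "dr": [0, 0, 0]}, {"gripper": 1, "translation": [0, 0, 0], "dr": [0, 0, 0]}, {"gripper": 1, "translation": [0, 0, 0], "dr": [0, 0, 0]}]'

```text
clock: 6.2
eef_pos: [562.8, 123.9, 52.9]
tcp_rot: [3.142, -0.0, 0.414]
contact_force: [1.4, 0.2, 0.1]
opening: 0.217
```

>>> jog_arm --deltas '[{"gripper": 1, "translation": [0, 0, -0.01], "dr": [0, 0, 0]}, {"gripper": 1, "translation": [0, 0, 0], "dr": [0, 0, 0]}, {"gripper": 1, "translation": [0, 0, 0], "dr": [0, 0, 0]}]'

```text
clock: 6.45
eef_pos: [562.8, 123.9, 52.8]
tcp_rot: [3.142, -0.0, 0.414]
contact_force: [-3.8, -1.3, 11.8]
opening: 0.22
```

>>> jog_arm --deltas '[{"gripper": 1, "translation": [0, 0, -0.01], "dr": [0, 0, 0]}, {"gripper": 1, "translation": [0, 0, 0], "dr": [0, 0, 0]}, {"gripper": 1, "translation": [0, 0, 0], "dr": [0, 0, 0]}]'

```text
clock: 6.7
eef_pos: [562.9, 123.9, 52.7]
tcp_rot: [3.141, -0.0, 0.414]
contact_force: [-6.0, -1.7, 22.9]
opening: 0.219
```

Contact at the predicted height (12 N, then 23 N). Unload and release.

>>> jog_arm --deltas '[{"gripper": 1, "translation": [0, 0, 0.02], "dr": [0, 0, 0]}, {"gripper": 0.3, "translation": [0, 0, 0], "dr": [0, 0, 0]}, {"gripper": 0.0, "translation": [0, 0, 0], "dr": [0, 0, 0]}, {"gripper": 0.0, "translation": [0, 0, 0], "dr": [0, 0, 0]}, {"gripper": 0.0, "translation": [0, 0, 0], "dr": [0, 0, 0]}, {"gripper": -0.2, "translation": [0, 0, 0.1], "dr": [0, 0, 0]}, {"gripper": -0.2, "translation": [0, 0, 0.3], "dr": [0, 0, 0]}, {"gripper": -1, "translation": [0, 0, 0.4], "dr": [0, 0, 0]}, {"gripper": -1, "translation": [0, 0, 0.4], "dr": [0, 0, 0]}, {"gripper": -1, "translation": [-0.1, -0.2, 0.3], "dr": [0, 0, 0]}, {"gripper": -1, "translation": [-0.1, -0.2, 0.2], "dr": [0, 0, 0]}, {"gripper": -1, "translation": [0, 0, 0], "dr": [0, 0, 0]}]'

```text
clock: 7.7
eef_pos: [543.3, 82.0, 227.9]
tcp_rot: [3.139, -0.005, 0.414]
contact_force: [1.2, -0.2, -0.2]
opening: 1.0
```

```bash
python3 log.py w6; python3 log.py t6 top;python3 - <<'E'
from h import *
np.set_printoptions(precision=2,suppress=True)
import pickle
t=cv2.imread("pics/t6.png")
try:
    d=big(mask(t,*BLUE,(240,260,290,310)));e=cv2.fitEllipse(cv2.convexHull(d));print("lid",e,plane("top",e[0],22))
except Exception as ex: print(ex)
im=cv2.imread("pics/w6.png");cv2.imwrite("pics/v6.png",np.hstack([cv2.resize(im,(400,300)),cv2.resize(t[230:380,170:370],(400,300))]))
# FK model fit: r,z planar with q4=0
S=[pickle.load(open(f"pics/w{i}.pkl","rb"))[0] for i in range(1,7)]
for s in S:
    q=s["qpos"];print(q, np.hypot(*s["eef_pos"][:2]),s["eef_pos"][2],np.arctan2(s["eef_pos"][1],s["eef_pos"][0])-q[0],s["tcp_rot"][2]-q[0]+0*q[5])
rows=[];b=[]
P=[(s["qpos"],s["eef_pos"]) for s in S]+[(np.array([-1.32239,.353691,1.634177,0,1.155185,0]),np.array([155,-605,255.5]))]
for q,p in P:
    a=q[1];f=q[1]+q[2]
    # r=a1+L2 sin a+L2b.. + L3 sin f + o3 cos f ; z=h+d? +L2 cos a+L3 cos f - o3 sin f
    rows.append([1,0,np.sin(a),np.sin(f),np.cos(f)]);b.append(np.hypot(p[0],p[1]))
    rows.append([0,1,np.cos(a),np.cos(f),-np.sin(f)]);b.append(p[2])
x,res,rk,sv=np.linalg.lstsq(np.array(rows),np.array(b),rcond=None);print("a1,h-d6,L2,L3,o3",x,res,rk,sv)
E
```

```text
7.7 q [ 1.480e-01  2.640e-01  1.828e+00 -1.000e-03  1.044e+00 -2.650e-01] p [543.3  82.  227.9] rpy [ 3.139 -0.005  0.414] F [ 1.2 -0.2 -0.2]
7.75 q [ 0.149  0.267  1.829 -0.     1.041 -0.264] p [543.3  82.9 225.7] rpy [ 3.14  -0.004  0.413] F [-0.2 -0.1 -0.6]
lid ((260.1890563964844, 294.6829833984375), (2.961226463317871, 10.610255241394043), 102.7760238647461) [539.78 129.66  22.  ]
[-0.55 -0.05  2.12  0.    1.07 -0.1 ] 377.79431538926906 256.28170331779535 0.003986066955072198 0.09878843589583242
[ 0.41  0.2   1.85 -0.    1.1  -0.  ] 524.1901849498222 255.98487418189032 0.0028061686164865263 0.0036628498419996602
[ 0.42  0.26  1.89 -0.    0.99  0.01] 527.885897516155 207.12657288022174 0.0028320713911428874 -0.005916362598394176
[ 0.42  0.36  1.94 -0.    0.84  0.01] 528.8071070986636 136.94999550149055 0.0028326262995198026 -0.009386813006333927
[ 0.21  0.5   1.87  0.    0.78 -0.2 ] 576.8901855942356 83.5366317551882 0.002638419340666609 0.19986115543865043
[ 0.15  0.26  1.83 -0.    1.04 -0.27] 549.4703915880232 227.86249312104962 0.0021447546573852005 0.26604154074007813
a1,h-d6,L2,L3,o3 [  0.3  -24.76 567.85 493.67  57.35] [3.09] 5 [4.57 3.73 0.29 0.24 0.22]
```

View pics/v6.png

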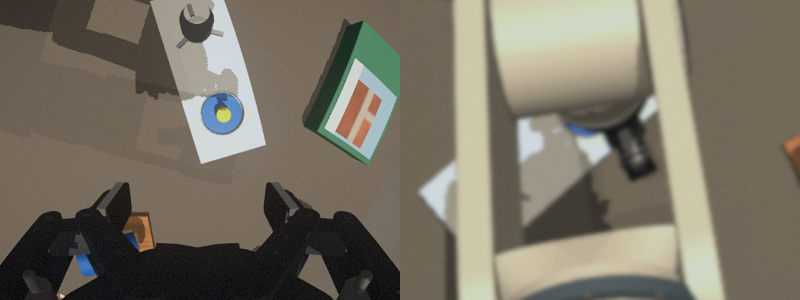

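The wrist view shows the lid flush in the pocket (full-res about 357,180) and the peg bare. Moving to view the beaker up close.

>>> jog_arm --deltas '[{"gripper": -1, "translation": [-0.08, -0.2, 0], "dr": [0, 0, -0.079]}, {"gripper": -1, "translation": [-0.08, -0.2, 0], "dr": [0, 0, -0.079]}, {"gripper": -1, "translation": [-0.08, -0.2, 0], "dr": [0, 0, -0.079]}, {"gripper": -1, "translation": [-0.08, -0.2, 0], "dr": [0, 0, -0.079]}, {"gripper": -1, "translation": [-0.08, -0.2, 0], "dr": [0, 0, -0.079]}, {"gripper": -1, "translation": [-0.08, -0.2, 0], "dr": [0, 0, -0.079]}, {"gripper": -1, "translation": [-0.08, -0.2, 0], "dr": [0, 0, -0.079]}, {"gripper": -1, "translation": [-0.08, -0.2, 0], "dr": [0, 0, -0.079]}, {"gripper": -1, "translation": [-0.08, -0.2, 0], "dr": [0, 0, -0.079]}, {"gripper": -1, "translation": [-0.08, -0.2, 0], "dr": [0, 0, -0.079]}, {"gripper": -1, "translation": [-0.08, -0.2, 0], "dr": [0, 0, -0.079]}, {"gripper": -1, "translation": [-0.05, -0.2, 0], "dr": [0, 0, -0.079]}]'

```text
clock: 8.8
eef_pos: [448.8, -156.3, 221.4]
tcp_rot: [3.14, 0.002, -1.081]
contact_force: [1.2, -0.8, 1.0]
opening: 1.002
```

>>> jog_arm --deltas '[{"gripper": -1, "translation": [0, 0, 0], "dr": [0.06, 0, 0]}, {"gripper": -1, "translation": [0, 0, 0], "dr": [0.06, 0, 0]}, {"gripper": -1, "translation": [0, 0, 0], "dr": [0.06, 0, 0]}, {"gripper": -1, "translation": [0, 0, 0], "dr": [0, 0, 0]}, {"gripper": -1, "translation": [0, 0, 0], "dr": [0, 0, 0]}, {"gripper": -1, "translation": [0, 0, 0], "dr": [0, 0, 0]}]'

```text
clock: 9.3
eef_pos: [449.4, -155.9, 221.8]
tcp_rot: [-3.007, 0.248, -1.059]
contact_force: [1.0, -1.0, 0.2]
opening: 1.0
```

```bash
python3 log.py w7;python3 log.py s7 scene; python3 - <<'E'
import cv2
a=cv2.imread("pics/w7.png");cv2.imwrite("pics/v7.png",a)
E
```

```text
9.3 q [-0.5    0.232  1.919  0.27   1.144  0.445] p [ 449.4 -155.9  221.8] rpy [-3.007  0.248 -1.059] F [ 1.  -1.   0.2]
9.35 q [-0.499  0.231  1.919  0.27   1.144  0.444] p [ 449.5 -155.5  222.2] rpy [-3.006  0.247 -1.058] F [ 0.1  0.1 -0.6]
```

View pics/v7.png

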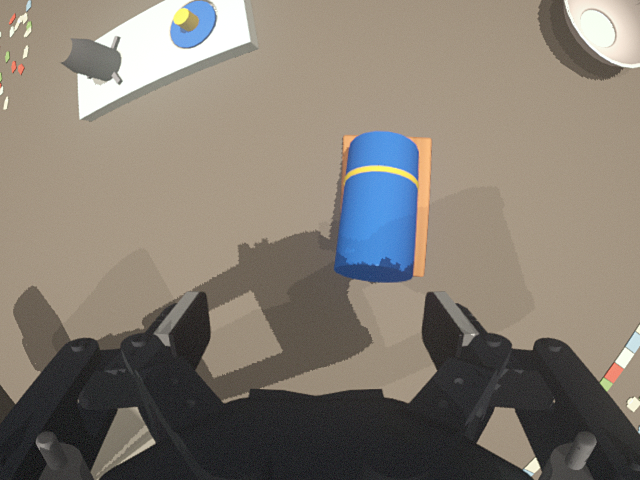

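The wrist view shows the beaker (side edges x≈340–415, band at row ≈175, bottom edge ≈ row 275) on its cradle. I'll get the axis from the two tangent planes of its sides, plus the arm's wrist length from the tilt.

```bash
cat > beak.py <<'E'
from h import *
import pickle,sys
np.set_printoptions(precision=3,suppress=True)
tag=sys.argv[1];x0,y0,x1,y1=map(int,sys.argv[2:6])   # rows/cols of the side edges
im=cv2.imread(f"pics/{tag}.png");s,c=pickle.load(open(f"pics/{tag}.pkl","rb"))
m=cv2.inRange(cv2.cvtColor(im,cv2.COLOR_BGR2HSV),(100,120,30),(130,255,255))|mask(im,*YEL)
m=cv2.morphologyEx(m,cv2.MORPH_CLOSE,np.ones((5,5)));k=np.zeros_like(m);cv2.drawContours(k,[big(m[:, :]*0+cv2.bitwise_and(m,cv2.rectangle(np.zeros_like(m),(x0-40,y0-60),(x1+40,y1+60),255,-1)))],-1,255,-1)
E_=[[],[]]
for y in range(y0,y1):
    xs=np.where(k[y,x0-40:x1+40])[0]+x0-40
    E_[0].append((xs[0]-.5,y));E_[1].append((xs[-1]+.5,y))
N=[]
for e in E_:
    D=np.array([ray("wrist",p,c)[1] for p in e]);u,sv,vt=np.linalg.svd(D);N.append(vt[2]);print("edge resid mrad",1e3*np.abs(D@vt[2]).max())
o=c["world_from_camera"][:3,3];fw=c["world_from_camera"][:3,2]
mid=ray("wrist",((x0+x1)/2,(y0+y1)/2),c)[1]
N=[n*np.sign(n@mid) for n in N]   # inward normals
ax=np.cross(*N);ax/=np.linalg.norm(ax);ax*=-np.sign(ax[2])
half=(np.pi-np.arccos(N[0]@N[1]))/2;b=N[0]+N[1];b/=np.linalg.norm(b)   # b: towards the axis, perp to ax
print("axis dir",ax,"down deg",np.degrees(np.arcsin(-ax[2])),"yaw",np.degrees(np.arctan2(ax[1],ax[0])),"dist",28/np.sin(half))
# assume the known 25 deg slope, yaw from the bisector plane
q=o+b*28/np.sin(half)
def pl(p0,d):pass
# known heights: intersect bisector plane with z=90 / z=48 using nominal slope
nb=np.cross(ax,b);nb/=np.linalg.norm(nb)
yb=cen(big(mask(im,*YEL,(x0-20,y0-60,x1+20,y1))));print("band px",yb)
# generator line nearest the camera: axis - 28*b ; band ray meets it
o2,d=ray("wrist",yb,c)
A=np.c_[d,-ax];t=np.linalg.lstsq(A,q-26.5*b-o,rcond=None)[0];band=q+t[1]*ax
print("band axis pt",band," origin",band-68*ax," rim",band+32*ax)
for z,y in((90,0),(48,0)):
    tt=(z-q[2])/ax[2];print("axis at z",z,q+tt*ax)
E
python3 beak.py w7 340 200 418 255
python3 - <<'E'
import numpy as np,pickle
from scipy.optimize import least_squares
from scipy.spatial.transform import Rotation as Ro
S=[pickle.load(open(f"pics/w{i}.pkl","rb"))[0] for i in range(1,8)]
def R(q,sg):
    return Ro.from_euler("z",q[0])*Ro.from_euler("y",q[1]+q[2])*Ro.from_euler("z",sg*q[3])*Ro.from_euler("y",q[4])*Ro.from_euler("z",q[5]+np.pi)
s=S[-1]
for sg in(1,-1): print(sg,(R(s["qpos"],sg).inv()*Ro.from_euler("xyz",s["tcp_rot"])).magnitude())
def fk(q,x):
    h,L2,L3,o3,d6=x;r1=Ro.from_euler("z",q[0]);a=Ro.from_euler("y",q[1]);f=Ro.from_euler("y",q[1]+q[2])
    return np.array([0,0,h])+r1.apply(a.apply([0,0,L2])+f.apply([o3,0,L3]))+R(q,1).apply([0,0,d6])
g=least_squares(lambda x:np.concatenate([fk(s["qpos"],x)-s["eef_pos"] for s in S]),[200,567,494,57,225]);print(g.x,np.abs(g.fun).max())
E
```

```text
edge resid mrad 1.6358503128271764
edge resid mrad 1.4797715300309253
axis dir [ 0.782  0.406 -0.473] down deg 28.24696337593486 yaw 27.45760274350381 dist 255.25452090056243
band px [381.413 171.897]
band axis pt [ 497.584 -139.13    54.097]  origin [ 444.429 -166.75    86.28 ]  rim [ 522.598 -126.132   38.952]
axis at z 90 [ 438.285 -169.943   90.   ]
axis at z 48 [ 507.654 -133.897   48.   ]
1 5.3281714580598e-16
-1 0.5395618907554419
[298.85521275 568.03381081 494.413372    58.4857981  322.46713169] 1.471445141278636
```

FK is identified (rotation model exact, position about 1.5 mm), and the beaker yaw of 27.46° matches the cradle's 27.4°. Next: refine the beaker position using the known heights, and plan the wrist path by IK.

```bash
cat > fk.py <<'E'
import numpy as np
from scipy.optimize import least_squares
from scipy.spatial.transform import Rotation as Ro, Slerp
X=[298.9,568.0,494.4,58.5,322.5]
LO=np.array([-2.63,-.92,.06,-1.3,0,-3.02]);HI=np.array([2.63,2.1,2.66,4.44,2.69,3.02])
def fk(q):
    h,L2,L3,o3,d6=X;r1=Ro.from_euler("z",q[0]);f=Ro.from_euler("y",q[1]+q[2])
    R=r1*f*Ro.from_euler("zyz",[0,0,0])
    R=r1*f*Ro.from_euler("z",q[3])*Ro.from_euler("y",q[4])*Ro.from_euler("z",q[5]+np.pi)
    w=np.array([0,0,h])+r1.apply(Ro.from_euler("y",q[1]).apply([0,0,L2])+f.apply([o3,0,L3]))
    return w+R.apply([0,0,d6]),R,w
def ik(p,R,q0):
    def f(q):
        P,Q,_=fk(q);return np.r_[(P-p)/100,(Q.inv()*R).as_rotvec()]
    g=least_squares(f,np.clip(q0,LO+1e-3,HI-1e-3),bounds=(LO,HI));return g.x,np.abs(g.fun).max()
def Rz(a):return Ro.from_euler("z",a,degrees=True)
def tool(az,down,side):  # tool z at azimuth az, 'down' deg below level, x horizontal at az+90*side
    z=np.array([np.cos(np.radians(down))*np.cos(np.radians(az)),np.cos(np.radians(down))*np.sin(np.radians(az)),-np.sin(np.radians(down))])
    x=side*np.array([-np.sin(np.radians(az)),np.cos(np.radians(az)),0]);return Ro.from_matrix(np.c_[x,np.cross(z,x),z])
E
python3 - <<'E'
from fk import *
from h import plane,ray
import pickle
np.set_printoptions(precision=2,suppress=True)
s,c=pickle.load(open("pics/w7.pkl","rb"))
yaw=np.radians(27.46);ax=np.array([np.cos(yaw)*np.cos(np.radians(25)),np.sin(yaw)*np.cos(np.radians(25)),-np.sin(np.radians(25))])
o,d=ray("wrist",(381.413,171.897),c);v=d-ax*(d@ax);v/=np.linalg.norm(v)
zb=90-68*np.sin(np.radians(25));P=plane("wrist",(381.413,171.897),zb-28*v[2],c);B=P+28*v
print("band axis",B,"origin",B-68*ax,"rim",B+32*ax)
peg=np.array([482,218.8]);S=[]
rng=np.random.default_rng(0)
for down in(25,35,45):
  for side in(1,-1):
    for rel in range(-150,181,30):
      az=24.4+rel;R=tool(az,down,side)
      for hgt,nm in((28+55,"low"),(28+55+85,"high")):
        p=np.array([*peg,hgt])-6*R.apply([0,0,1]);best=None
        for k in range(8):
            q0=[.4+rng.uniform(-.7,.7),rng.uniform(0,1),rng.uniform(1,2.3),rng.uniform(-1.2,4.3),rng.uniform(.3,2.2),rng.uniform(-2.5,2.5)]
            q,e=ik(p,R,q0)
            if e<1e-4 and fk(q)[2][2]>110: best=q;break
        if best is None: break
        if nm=="low": lo=best
      else: print(down,side,rel,lo,best,"wrist z",fk(lo)[2][2].round())
E
```

```text
band axis [ 497.97 -139.4    61.26] origin [ 443.29 -167.81   90.  ] rim [ 523.71 -126.02   47.74]
25 1 -150 [ 0.61  1.01  1.32 -0.32  1.91  1.31] [ 0.61  0.9   1.33 -0.34  2.01  1.28] wrist z 222.0
25 1 -120 [ 0.79  0.93  1.52 -0.61  1.7   1.15] [ 0.79  0.81  1.53 -0.63  1.79  1.09] wrist z 222.0
25 1 -90 [ 0.94  0.83  1.81 -0.93  1.42  1.13] [ 0.94  0.69  1.82 -0.91  1.5   1.02] wrist z 222.0
25 1 -30 [0.93 0.75 2.43 4.15 1.16 1.61] [0.93 0.48 2.45 4.27 1.03 1.36] wrist z 222.0
25 1 0 [0.43 0.83 2.58 3.14 1.4  1.57] [0.43 0.48 2.61 3.14 1.07 1.57] wrist z 222.0
25 1 30 [-0.08  0.75  2.43  2.13  1.16  1.53] [-0.08  0.48  2.45  2.02  1.03  1.78] wrist z 222.0
25 1 60 [-0.17  0.75  2.13  1.38  1.17  1.86] [-0.17  0.56  2.14  1.31  1.21  2.04] wrist z 222.0
25 1 90 [-0.09  0.83  1.81  0.93  1.42  2.01] [-0.09  0.69  1.82  0.91  1.5   2.12] wrist z 222.0
25 1 120 [0.06 0.93 1.52 0.62 1.69 1.99] [0.06 0.81 1.53 0.63 1.79 2.06] wrist z 222.0
25 1 150 [0.24 1.01 1.32 0.32 1.91 1.83] [0.24 0.9  1.33 0.34 2.01 1.86] wrist z 222.0
25 1 180 [0.43 1.04 1.24 0.   2.   1.57] [0.43 0.93 1.25 0.   
[... 4543 characters left out ...]
315.0
45 -1 0 [ 0.43  0.45  2.47  3.14  0.57 -1.57] [ 0.43  0.18  2.44  3.14  0.26 -1.57] wrist z 315.0
45 -1 30 [ 0.09  0.47  2.37  1.98  0.62 -1.18] [ 0.09  0.24  2.34  1.6   0.57 -0.72] wrist z 315.0
45 -1 60 [-0.03  0.54  2.14  1.21  0.85 -0.95] [-0.03  0.37  2.12  1.07  0.94 -0.72] wrist z 315.0
45 -1 90 [ 0.01  0.64  1.88  0.79  1.14 -0.95] [ 0.01  0.51  1.86  0.75  1.26 -0.84] wrist z 315.0
45 -1 120 [ 0.12  0.74  1.65  0.51  1.4  -1.08] [ 0.12  0.62  1.64  0.5   1.52 -1.02] wrist z 315.0
45 -1 150 [ 0.27  0.81  1.49  0.26  1.59 -1.3 ] [ 0.27  0.7   1.48  0.26  1.71 -1.27] wrist z 315.0
45 -1 180 [ 0.43  0.84  1.44  0.    1.65 -1.57] [ 0.43  0.73  1.42  0.    1.78 -1.57] wrist z 315.0
```

The axis line passes within 0.4 mm of the cradle's centre, and origin and rim fit the known heights. The planned route is to grasp tool-down 45 mm from the bottom, then tilt 65° about the jaw axis. All joints stay well in range on that route. First level the tool and move above the beaker.

>>> jog_arm --deltas '[{"gripper": -1, "translation": [0.1, 0.02, 0], "dr": [-0.06, 0, 0]}, {"gripper": -1, "translation": [0.1, 0.02, 0], "dr": [-0.06, 0, 0]}, {"gripper": -1, "translation": [0.1, 0.03, 0], "dr": [-0.06, 0, 0]}, {"gripper": -1, "translation": [0, 0, -0.3], "dr": [0, 0, -0.007]}, {"gripper": -1, "translation": [0, 0, -0.2], "dr": [0, 0, 0]}, {"gripper": -1, "translation": [0, 0, 0], "dr": [0, 0, 0]}, {"gripper": -1, "translation": [0, 0, 0], "dr": [0, 0, 0]}]'

```text
clock: 9.98
eef_pos: [479.2, -148.1, 172.6]
tcp_rot: [3.14, 0.001, -1.084]
contact_force: [0.4, -0.0, 0.5]
opening: 0.998
```

```bash
python3 log.py w8; python3 - <<'E'
import cv2
a=cv2.imread("pics/w8.png");cv2.imwrite("pics/v8.png",a)
E
```

```text
9.9833 q [-3.020e-01  2.670e-01  1.971e+00 -1.000e-03  9.060e-01  7.820e-01] p [ 479.2 -148.1  172.6] rpy [ 3.140e+00  1.000e-03 -1.084e+00] F [ 0.4 -0.   0.5]
```

View pics/v8.png

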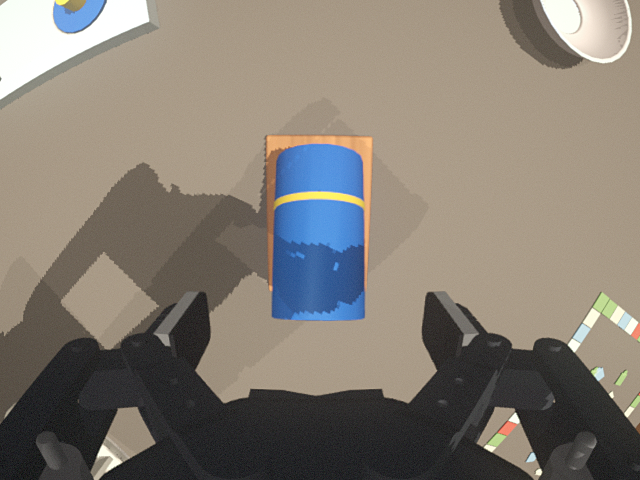

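The beaker (columns 272–365) is centred between the fingers (210–425). One last numeric check before descending.

```bash
python3 beak.py w8 275 210 365 290; python3 - <<'E'
from h import *
import pickle
s,c=pickle.load(open("pics/w8.pkl","rb"))
im=cv2.imread("pics/w8.png");yb=cen(big(mask(im,*YEL,(260,180,380,230))))
yaw=np.radians(27.46);ax=np.array([np.cos(yaw)*np.cos(np.radians(25)),np.sin(yaw)*np.cos(np.radians(25)),-np.sin(np.radians(25))])
o,d=ray("wrist",yb,c);v=d-ax*(d@ax);v/=np.linalg.norm(v);P=plane("wrist",yb,61.26-28*v[2],c)+28*v;print("origin",P-68*ax)
E
```

```text
edge resid mrad 1.504504549475954
edge resid mrad 2.404451401215643
axis dir [ 0.805  0.414 -0.425] down deg 25.15346216413779 yaw 27.24900779801254 dist 230.83891336683158
band px [318.445 197.338]
band axis pt [ 498.722 -139.619   55.734]  origin [ 444.001 -167.801   84.637]  rim [ 524.473 -126.356   42.132]
axis at z 90 [ 433.847 -173.03    90.   ]
axis at z 48 [ 513.364 -132.078   48.   ]
origin [ 444.4047062  -167.71140952   89.9980418 ]
```

>>> jog_arm --deltas '[{"gripper": -1, "translation": [0, -0.01, -0.3], "dr": [0, 0, -0.004]}, {"gripper": -1, "translation": [0, 0, -0.2], "dr": [0, 0, 0]}, {"gripper": -1, "translation": [0, 0, -0.1], "dr": [0, 0, 0]}, {"gripper": -1, "translation": [0, 0, 0], "dr": [0, 0, 0]}]'

```text
clock: 10.37
eef_pos: [479.1, -150.1, 112.1]
tcp_rot: [3.14, 0.001, -1.093]
contact_force: [-0.6, 0.1, 0.6]
opening: 0.998
```

>>> jog_arm --deltas '[{"gripper": -1, "translation": [0, 0.005, -0.2], "dr": [0, 0, 0]}, {"gripper": -1, "translation": [0, 0, -0.1], "dr": [0, 0, 0]}, {"gripper": -1, "translation": [0, 0, -0.05], "dr": [0, 0, 0]}, {"gripper": -1, "translation": [0, 0, 0], "dr": [0, 0, 0]}, {"gripper": -0.3, "translation": [0, 0, 0], "dr": [0, 0, 0]}, {"gripper": 0, "translation": [0, 0, 0], "dr": [0, 0, 0]}, {"gripper": 1, "translation": [0, 0, 0], "dr": [0, 0, 0]}, {"gripper": 1, "translation": [0, 0, 0], "dr": [0, 0, 0]}, {"gripper": 1, "translation": [0, 0, 0], "dr": [0, 0, 0]}, {"gripper": 1, "translation": [0, 0, 0], "dr": [0, 0, 0]}]' --squeeze 40

```text
clock: 11.2
eef_pos: [479.9, -149.3, 79.0]
tcp_rot: [-3.141, 0.0, -1.093]
contact_force: [-2.0, 3.3, 10.2]
opening: 0.652
```

Gripped at 55.4 mm. Lift, then swing mouth-down while travelling.

>>> jog_arm --deltas '[{"gripper": 1, "translation": [0, 0, 0.15], "dr": [0, 0, 0]}, {"gripper": 1, "translation": [0, 0, 0.25], "dr": [0, 0, 0]}, {"gripper": 1, "translation": [0, 0, 0.3], "dr": [0, 0, 0]}, {"gripper": 1, "translation": [0, 0.1, 0.1], "dr": [-0.0303, 0.0582, 0]}, {"gripper": 1, "translation": [0, 0.15, 0.1], "dr": [-0.0303, 0.0582, 0]}, {"gripper": 1, "translation": [0, 0.15, 0.1], "dr": [-0.0303, 0.0582, 0]}, {"gripper": 1, "translation": [0, 0.15, 0.1], "dr": [-0.0303, 0.0582, 0]}, {"gripper": 1, "translation": [0, 0.15, 0.1], "dr": [-0.0303, 0.0582, 0]}, {"gripper": 1, "translation": [0, 0.15, 0], "dr": [-0.0303, 0.0582, 0]}, {"gripper": 1, "translation": [0, 0.15, 0], "dr": [-0.0303, 0.0582, 0]}, {"gripper": 1, "translation": [0, 0.15, 0], "dr": [-0.0303, 0.0582, 0]}, {"gripper": 1, "translation": [0, 0.15, 0], "dr": [-0.0303, 0.0582, 0]}]'

```text
clock: 12.2
eef_pos: [480.5, -18.5, 198.6]
tcp_rot: [2.211, -0.002, -1.091]
contact_force: [-0.2, -0.0, -0.9]
opening: 0.649
```

>>> jog_arm --deltas '[{"gripper": 1, "translation": [0, 0.2, 0], "dr": [-0.0303, 0.0582, 0]}, {"gripper": 1, "translation": [0, 0.2, 0], "dr": [-0.0303, 0.0582, 0]}, {"gripper": 1, "translation": [0, 0.2, 0], "dr": [0, 0, 0]}, {"gripper": 1, "translation": [0, 0, 0], "dr": [0, 0, 0]}, {"gripper": 1, "translation": [0, 0, 0], "dr": [0, 0, 0]}, {"gripper": 1, "translation": [0, 0, 0], "dr": [0, 0, 0]}]'

```text
clock: 12.7
eef_pos: [479.9, 40.0, 198.2]
tcp_rot: [2.009, -0.002, -1.091]
contact_force: [0.3, -0.5, -1.3]
opening: 0.65
```

```bash
python3 log.py w9; python3 log.py s9 scene; python3 - <<'E'
from fk import *
from h import *
np.set_printoptions(precision=3,suppress=True)
s=r.sense();R=Ro.from_euler("xyz",s["tcp_rot"])
b0=Ro.from_euler("xyz",[-3.141,0,-1.093]).inv().apply([.804,.418,-.4226]);print("mouth dir now",R.apply(b0), "err rot to down:",np.cross(R.apply(b0),[0,0,-1])/(np.pi/2),"opening",s["opening"])
im=cv2.imread("pics/s9.png");c=big(mask(im,*BLUE,(250,0,640,260)));print(cv2.minAreaRect(c),cv2.boundingRect(c))
E
```

```text
12.7 q [ 0.229  0.801  1.451 -0.25   1.998  1.359] p [479.9  40.  198.2] rpy [ 2.009e+00 -2.000e-03 -1.091e+00] F [ 0.3 -0.5 -1.3]
12.75 q [ 0.229  0.8    1.451 -0.25   1.998  1.359] p [479.9  39.7 198.4] rpy [ 2.009e+00 -2.000e-03 -1.092e+00] F [-0.2  0.1 -1.4]
mouth dir now [ 0.002  0.    -1.   ] err rot to down: [-0.     0.001  0.   ] opening 0.6492333054381554
((388.68505859375, 112.80783081054688), (29.11163902282715, 7.3375654220581055), 17.35402488708496) (374, 110, 29, 11)
```

The mouth points straight down. Moving above the peg.

>>> jog_arm --deltas '[{"gripper": 1, "translation": [0.01, 0.2, 0], "dr": [0, 0, 0]}, {"gripper": 1, "translation": [0.01, 0.25, 0], "dr": [0, 0, 0]}, {"gripper": 1, "translation": [0.01, 0.3, 0], "dr": [0, 0, 0]}, {"gripper": 1, "translation": [0.01, 0.3, 0], "dr": [0, 0, 0]}, {"gripper": 1, "translation": [0.01, 0.3, 0], "dr": [0, 0, 0]}, {"gripper": 1, "translation": [0.01, 0.25, 0], "dr": [0, 0, 0]}, {"gripper": 1, "translation": [0.02, 0.2, 0], "dr": [0, 0, 0]}, {"gripper": 1, "translation": [0, 0.02, 0], "dr": [0, 0, 0]}, {"gripper": 1, "translation": [0, 0, 0], "dr": [0, 0, 0]}, {"gripper": 1, "translation": [0, 0, 0], "dr": [0, 0, 0]}, {"gripper": 1, "translation": [0, 0, 0], "dr": [0, 0, 0]}]'

```text
clock: 13.72
eef_pos: [487.9, 221.0, 198.1]
tcp_rot: [2.008, -0.002, -1.093]
contact_force: [0.2, 0.1, -1.5]
opening: 0.653
```

```bash
python3 log.py w10; python3 log.py s10 scene; python3 log.py t10 top; python3 - <<'E'
import cv2,numpy as np
b=cv2.imread("pics/s10.png")[60:320,340:600];t=cv2.imread("pics/t10.png")[220:380,150:310]
w=cv2.imread("pics/w10.png")
cv2.imwrite("pics/v10.png",np.hstack([cv2.resize(b,(400,400),interpolation=cv2.INTER_CUBIC),cv2.resize(w,(400,300)).copy() if 0 else cv2.copyMakeBorder(cv2.resize(w,(400,300)),0,100,0,0,0)]))
E
```

```text
13.7167 q [ 0.442  0.889  1.26  -0.039  2.125  1.537] p [487.9 221.  198.1] rpy [ 2.008e+00 -2.000e-03 -1.093e+00] F [ 0.2  0.1 -1.5]
13.7667 q [ 0.442  0.89   1.26  -0.039  2.126  1.537] p [487.9 221.  198.1] rpy [ 2.008e+00 -2.000e-03 -1.093e+00] F [-0.6 -0.1 -1.6]
13.8167 q [ 0.442  0.89   1.26  -0.039  2.126  1.537] p [487.9 221.2 198.1] rpy [ 2.008e+00 -1.000e-03 -1.093e+00] F [ 0.4  0.1 -1.9]
```

View pics/v10.png

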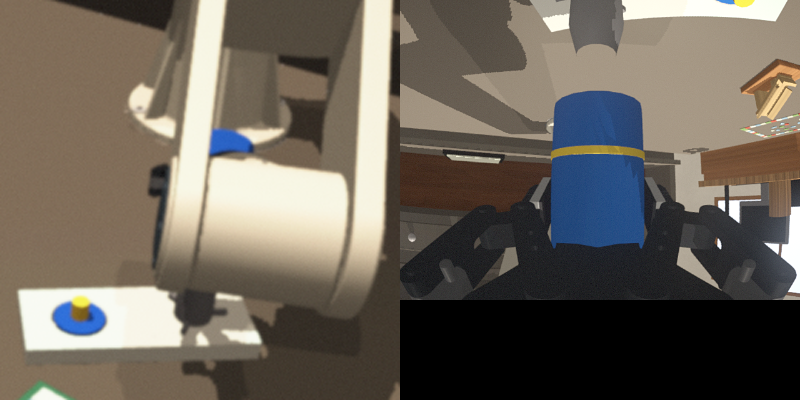

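The wrist view shows the beaker mouth-down (columns ≈243–389 full-res) lined up below the peg top at about (315,75). The scene view shows the lid in its pocket. I'll check the beaker axis against the peg numerically.

```bash
python3 - <<'E'
from h import *
import pickle
np.set_printoptions(precision=3,suppress=True)
im=cv2.imread("pics/w10.png");s,c=pickle.load(open("pics/w10.pkl","rb"));o=c["world_from_camera"][:3,3]
def axis(edges,mid,rad):
    N=[]
    for e in edges:
        D=np.array([ray("wrist",p,c)[1] for p in e]);n=np.linalg.svd(D)[2][2];N.append(n*np.sign(n@ray("wrist",mid,c)[1]));
    a=np.cross(*N);a/=np.linalg.norm(a);a*=-np.sign(a[2]);h=(np.pi-np.arccos(N[0]@N[1]))/2;b=N[0]+N[1];b/=np.linalg.norm(b);return a,o+b*rad/np.sin(h)
m=mask(im,(100,100,25),(130,255,255))|mask(im,(20,80,60),(38,255,255));m=cv2.morphologyEx(m,cv2.MORPH_CLOSE,np.ones((7,7)))
L=[];Rr=[]
for y in range(165,280,2):
    xs=np.where(m[y,200:430])[0]+200;L.append((xs[0]-.5,y));Rr.append((xs[-1]+.5,y))
a,q=axis((L,Rr),(316,220),28);t=(100-q[2])/a[2];print("beaker axis dir",a,"pt at z~rim",q+a*((140-q[2])/a[2]),"edges",L[0],Rr[0],L[-1],Rr[-1])
g=cv2.cvtColor(im,cv2.COLOR_BGR2GRAY)
for y in (10,20,30,40,50,60,70,80,90): print(y,g[y,250:390:6])
yb=cen(big(mask(im,(20,80,60),(38,255,255),(230,220,400,270))));print("band",yb)
hz=np.array([.887,.461,0]);o2,d=ray("wrist",yb,c)
# band outer point lies 28 mm from axis towards camera; axis from planned grip
print("band front pt if axis at TCP-model:",o2+d*((np.array([481,218])+28*hz[:2]-o2[:2])@hz[:2]/(d[:2]@hz[:2])))
E
```

```text
beaker axis dir [-0.062 -0.04  -0.997] pt at z~rim [479.169 216.186 140.   ] edges (np.float64(248.5), 165) (np.float64(383.5), 165) (np.float64(241.5), 279) (np.float64(389.5), 279)
10 [167 167 169 167  91  90  97  93  93  88  95  97  97  91  92  96 111 109
 118 252 252 252 252 253]
20 [168 168 168 161  95  97  97  99  97  94  95  97  97  98  94  93 112 111
 247 253 252 252 253 252]
30 [251 252 251 253  96  95  97 102  99  96  94  97  95  89  94 104 116 116
 250 254 250 205 162 146]
40 [253 252 252 253  98  98 101  99 101  97 102  99  93  95  87 119 116 115
 144 145 142 145 145 145]
50 [148 141 142 144  95 101 101  97 102 100  98  97  99  97  96  88 117 118
 145 145 146 146 147 147]
60 [144 148 145 142 134  94 100 105 101 103 102 103  99  96  96  91 119 117
 145 144 146 140 145 147]
70 [153 156 155 154 154  97 103 103 105 110 137 139 105  90  93  92  89 151
 151 148 145 141 146 142]
80 [155 153 153 156 153 118 155 154 152 155 150 152 157 155 154 154  77 152
 156 154 154 155 156 154]
90 [153 152 156 155 151 154 152 153 153 154 151 153 155 155 153 154 155 154
 154 155 157 153 155 154]
band [315.979 241.117]
band front pt if axis at TCP-model: [506.106 230.388 169.979]
```

```bash
python3 - <<'E'
from h import *
import pickle
np.set_printoptions(precision=2,suppress=True)
im=cv2.imread("pics/w10.png");s,c=pickle.load(open("pics/w10.pkl","rb"))
g=cv2.GaussianBlur(cv2.cvtColor(im,cv2.COLOR_BGR2GRAY),(3,3),0).astype(int)
pts=[]
for x in range(284,344,4):
    col=g[55:95,x];k=np.argmax(np.diff(col));pts.append(plane("wrist",(x,55+k+.5),97,c)[:2]);print(x,55+k,end=" ")
pts=np.array(pts)
from scipy.optimize import least_squares
h=np.array([.887,.461])
f=least_squares(lambda p:np.hypot(*(pts-p).T)-14,[482,219],loss="soft_l1");print("\npeg top centre",f.x,"resid",f.fun)
f2=least_squares(lambda p:np.hypot(*(pts-p).T)-14,[510,230],loss="soft_l1");print(f2.x,f2.cost,f.cost)
# beaker rim near edge: lowest row of blue at centre, at axis+28h, for height est
m=mask(im,(100,100,25),(130,255,255))
for x in (300,316,330):
    y=np.where(m[100:200,x])[0][0]+100;o,d=ray("wrist",(x,y),c);print(x,y,"rim front at z=142.5:",o+d*((142.5-o[2])/d[2]))
E
```

```text
284 81 288 76 292 74 296 72 300 71 304 70 308 69 312 69 316 69 320 69 324 70 328 71 332 72 336 74 340 77 
peg top centre [481.41 218.45] resid [-0.17  0.13 -0.11  0.02 -0.15 -0.08  0.22  0.03  0.04  0.24 -0.05 -0.11
  0.08 -0.04 -0.21]
[503.02 231.51] 32.82273046046366 0.12980400946201742
300 146 rim front at z=142.5: [512.39 239.02 142.5 ]
316 146 rim front at z=142.5: [514.56 234.71 142.5 ]
330 146 rim front at z=142.5: [516.52 230.96 142.5 ]
```

The peg top fits to (481.4, 218.5) with 0.2 mm residual, matching the lid estimate. The beaker needs about 1 mm of lateral correction. Lowering.

>>> jog_arm --deltas '[{"gripper": 1, "translation": [-0.005, 0.009, 0], "dr": [0, 0, 0]}, {"gripper": 1, "translation": [0, 0, -0.15], "dr": [0, 0, 0]}, {"gripper": 1, "translation": [0, 0, -0.15], "dr": [0, 0, 0]}, {"gripper": 1, "translation": [0, 0, -0.1], "dr": [0, 0, 0]}, {"gripper": 1, "translation": [0, 0, -0.1], "dr": [0, 0, 0]}, {"gripper": 1, "translation": [0, 0, -0.1], "dr": [0, 0, 0]}, {"gripper": 1, "translation": [0, 0, 0], "dr": [0, 0, 0]}]'

```text
clock: 14.45
eef_pos: [486.4, 222.9, 135.1]
tcp_rot: [2.005, -0.001, -1.091]
contact_force: [-0.6, -0.7, -1.4]
opening: 0.652
```

>>> jog_arm --deltas '[{"gripper": 1, "translation": [0, 0, -0.08], "dr": [0, 0, 0]}, {"gripper": 1, "translation": [0, 0, -0.08], "dr": [0, 0, 0]}, {"gripper": 1, "translation": [0, 0, -0.08], "dr": [0, 0, 0]}, {"gripper": 1, "translation": [0, 0, 0], "dr": [0, 0, 0]}, {"gripper": 1, "translation": [0, 0, 0], "dr": [0, 0, 0]}]'

```text
clock: 14.87
eef_pos: [487.0, 223.2, 113.4]
tcp_rot: [2.007, -0.001, -1.091]
contact_force: [0.2, -0.2, -1.3]
opening: 0.65
```

>>> jog_arm --deltas '[{"gripper": 1, "translation": [0.004, -0.008, -0.08], "dr": [0, 0, 0]}, {"gripper": 1, "translation": [0, 0, -0.08], "dr": [0, 0, 0]}, {"gripper": 1, "translation": [0, 0, -0.04], "dr": [0, 0, 0]}, {"gripper": 1, "translation": [0, 0, 0], "dr": [0, 0, 0]}, {"gripper": 1, "translation": [0, 0, 0], "dr": [0, 0, 0]}]'

```text
clock: 15.28
eef_pos: [487.4, 222.4, 93.5]
tcp_rot: [2.007, -0.001, -1.091]
contact_force: [-0.3, -0.3, -0.1]
opening: 0.651
```

>>> jog_arm --deltas '[{"gripper": 1, "translation": [0, 0, -0.03], "dr": [0, 0, 0]}, {"gripper": 1, "translation": [0, 0, 0], "dr": [0, 0, 0]}, {"gripper": 1, "translation": [0, 0, 0], "dr": [0, 0, 0]}]'

```text
clock: 15.53
eef_pos: [487.6, 222.5, 90.8]
tcp_rot: [2.008, -0.001, -1.091]
contact_force: [-0.6, 0.6, -1.9]
opening: 0.65
```

>>> jog_arm --deltas '[{"gripper": 1, "translation": [0, 0, -0.015], "dr": [0, 0, 0]}, {"gripper": 1, "translation": [0, 0, 0], "dr": [0, 0, 0]}, {"gripper": 1, "translation": [0, 0, 0], "dr": [0, 0, 0]}]'

```text
clock: 15.78
eef_pos: [487.7, 222.5, 89.3]
tcp_rot: [2.008, -0.001, -1.091]
contact_force: [-0.4, -0.6, -0.8]
opening: 0.656
```

>>> jog_arm --deltas '[{"gripper": 1, "translation": [0, 0, -0.015], "dr": [0, 0, 0]}, {"gripper": 1, "translation": [0, 0, 0], "dr": [0, 0, 0]}, {"gripper": 1, "translation": [0, 0, 0], "dr": [0, 0, 0]}]'

```text
clock: 16.03
eef_pos: [487.6, 222.4, 89.1]
tcp_rot: [2.007, -0.001, -1.091]
contact_force: [0.9, -0.8, 6.0]
opening: 0.648
```

>>> jog_arm --deltas '[{"gripper": 1, "translation": [0, 0, -0.01], "dr": [0, 0, 0]}, {"gripper": 1, "translation": [0, 0, 0], "dr": [0, 0, 0]}, {"gripper": 1, "translation": [0, 0, 0], "dr": [0, 0, 0]}]'

```text
clock: 16.28
eef_pos: [487.6, 222.4, 88.9]
tcp_rot: [2.005, -0.001, -1.091]
contact_force: [0.6, -0.5, 11.5]
opening: 0.65
```

Contact with the ribs at 6 N, then 11.5 N, within 2 mm of the predicted height. Unload, open slowly, and back off along the tool axis.

>>> jog_arm --deltas '[{"gripper": 1, "translation": [0, 0, 0.012], "dr": [0, 0, 0]}, {"gripper": 1, "translation": [0, 0, 0], "dr": [0, 0, 0]}, {"gripper": -0.35, "translation": [0, 0, 0], "dr": [0, 0, 0]}, {"gripper": -0.4, "translation": [0, 0, 0], "dr": [0, 0, 0]}, {"gripper": -0.5, "translation": [0, 0, 0], "dr": [0, 0, 0]}, {"gripper": -0.7, "translation": [0, 0, 0], "dr": [0, 0, 0]}, {"gripper": -1, "translation": [0, 0, 0], "dr": [0, 0, 0]}, {"gripper": -1, "translation": [0, 0, 0], "dr": [0, 0, 0]}, {"gripper": -1, "translation": [0, 0, 0], "dr": [0, 0, 0]}, {"gripper": -1, "translation": [0, 0, 0], "dr": [0, 0, 0]}]'

```text
clock: 17.12
eef_pos: [487.6, 222.4, 87.9]
tcp_rot: [2.008, -0.001, -1.091]
contact_force: [0.1, -0.5, 0.2]
opening: 1.0
```

```bash
python3 log.py w11; python3 - <<'E'
from h import *
im=cv2.imread("pics/w11.png");m=mask(im,(100,100,25),(130,255,255))
for y in range(150,320,20):
    x=np.where(m[y,200:440])[0]+200
    print(y,(x[0],x[-1]) if len(x) else None)
print(r.sense()["opening"])
E
```

```text
17.1167 q [ 0.444  1.026  1.252 -0.035  1.996  1.542] p [487.6 222.4  87.9] rpy [ 2.008e+00 -1.000e-03 -1.091e+00] F [ 0.1 -0.5  0.2]
150 (np.int64(293), np.int64(338))
170 (np.int64(249), np.int64(384))
190 (np.int64(247), np.int64(386))
210 (np.int64(246), np.int64(387))
230 (np.int64(245), np.int64(388))
250 (np.int64(305), np.int64(305))
270 (np.int64(243), np.int64(389))
290 (np.int64(243), np.int64(390))
310 (np.int64(243), np.int64(391))
0.9961692349136796
```

Released with zero force and the beaker standing centred between the fingers. Backing out.

>>> jog_arm --deltas '[{"gripper": -1, "translation": [0.08, 0.04, 0.042], "dr": [0, 0, 0]}, {"gripper": -1, "translation": [0.12, 0.063, 0.063], "dr": [0, 0, 0]}, {"gripper": -1, "translation": [0.16, 0.083, 0.085], "dr": [0, 0, 0]}, {"gripper": -1, "translation": [0.16, 0.083, 0.085], "dr": [0, 0, 0]}, {"gripper": -1, "translation": [0.16, 0.083, 0.085], "dr": [0, 0, 0]}, {"gripper": -1, "translation": [0.16, 0.083, 0.1], "dr": [0, 0, 0]}, {"gripper": -1, "translation": [0, 0, 0.3], "dr": [0, 0, 0]}, {"gripper": -1, "translation": [0, 0, 0.3], "dr": [0, 0, 0]}, {"gripper": -1, "translation": [0, 0, 0.3], "dr": [0, 0, 0]}, {"gripper": -1, "translation": [0, 0, 0.3], "dr": [0, 0, 0]}, {"gripper": -1, "translation": [0, 0, 0], "dr": [0, 0, 0]}, {"gripper": -1, "translation": [0, 0, 0], "dr": [0, 0, 0]}]'

```text
clock: 18.17
eef_pos: [572.1, 266.2, 256.0]
tcp_rot: [2.012, -0.001, -1.091]
contact_force: [0.4, 1.3, -1.8]
opening: 0.998
```

```bash
python3 log.py w12; python3 log.py t12 top; python3 log.py s12 scene; python3 - <<'E'
from h import *
import pickle
np.set_printoptions(precision=2,suppress=True)
for n,t in(("top","t12"),("scene","s12"),("wrist","w12")):
    im=cv2.imread(f"pics/{t}.png");s,c=pickle.load(open(f"pics/{t}.pkl","rb"))
    m=mask(im,(100,110,30),(130,255,255));print(n)
    for q in cv2.findContours(m,0,1)[0]:
        if cv2.contourArea(q)>60:
            p=cen(q);e=cv2.fitEllipse(q) if len(q)>5 else None;print(" blue",p,cv2.contourArea(q),e,"z22",plane(n,p,22,c)[:2],"z128",plane(n,p,128,c)[:2])
E
```

```text
18.1667 q [ 0.448  0.979  0.931 -0.041  2.361  1.529] p [572.1 266.2 256. ] rpy [ 2.012e+00 -1.000e-03 -1.091e+00] F [ 0.4  1.3 -1.8]
18.2167 q [ 0.448  0.981  0.933 -0.041  2.36   1.529] p [571.7 266.  254.3] rpy [ 2.009e+00 -1.000e-03 -1.091e+00] F [ 0.1  0.  -0. ]
18.2667 q [ 0.448  0.982  0.933 -0.041  2.36   1.529] p [571.4 265.9 253.3] rpy [ 2.007e+00 -1.000e-03 -1.091e+00] F [ 0.3 -0.3 -0.1]
top
 blue [215.04 319.71] 378.5 ((215.03770446777344, 319.7530517578125), (17.504112243652344, 30.48567008972168), 150.05230712890625) z22 [489.26 223.65] z128 [482.6  204.73]
 blue [263.1  283.97] 486.0 ((263.0938720703125, 283.9620361328125), (24.60748291015625, 25.23904800415039), 23.409088134765625) z22 [562.29 123.53] z128 [549.14 113.51]
scene
 blue [390.96 268.07] 374.5 ((391.1046142578125, 266.8760070800781), (19.56796646118164, 32.183773040771484), 95.6795654296875) z22 [569.39 126.96] z128 [679.46 189.11]
wrist
 blue [315.65  92.77] 7501.5 ((315.65185546875, 93.27055358886719), (82.01171112060547, 119.61744689941406), 179.98106384277344) z22 [380.48 166.27] z128 [525.93 242.08]
 blue [315.32  21.24] 1476.5 ((315.30902099609375, 25.08795738220215), (39.89317321777344, 69.950439453125), 89.01411437988281) z22 [482.16 219.45] z128 [579.87 270.29]
 blue [462.96  12.13] 1164.5 ((463.6966247558594, 13.650054931640625), (31.240222930908203, 72.02299499511719), 87.27604675292969) z22 [559.46 124.18] z128 [620.89 219.74]
```

Moving the arm aside for a clear final check.

>>> jog_arm --deltas '[{"gripper": -1, "translation": [0, -0.1, 0.2], "dr": [0, 0, 0]}, {"gripper": -1, "translation": [0, -0.3, 0.1], "dr": [0, 0, 0]}, {"gripper": -1, "translation": [0, -0.35, 0], "dr": [0, 0, 0]}, {"gripper": -1, "translation": [0, -0.35, 0], "dr": [0, 0, 0]}, {"gripper": -1, "translation": [0, -0.35, 0], "dr": [0, 0, 0]}, {"gripper": -1, "translation": [0, -0.35, 0], "dr": [0, 0, 0]}, {"gripper": -1, "translation": [0, -0.35, 0], "dr": [0, 0, 0]}, {"gripper": -1, "translation": [0, -0.35, 0], "dr": [0, 0, 0]}, {"gripper": -1, "translation": [0, -0.35, 0], "dr": [0, 0, 0]}, {"gripper": -1, "translation": [0, -0.35, 0], "dr": [0, 0, 0]}, {"gripper": -1, "translation": [0, 0, 0], "dr": [0, 0, 0]}, {"gripper": -1, "translation": [0, 0, 0], "dr": [0, 0, 0]}]'

```text
clock: 19.32
eef_pos: [571.0, -55.7, 282.9]
tcp_rot: [2.006, -0.0, -1.094]
contact_force: [-0.4, 0.9, 0.8]
opening: 1.001
```

```bash
python3 log.py t13 top; python3 log.py s13 scene; python3 - <<'E'
from h import *
import pickle
np.set_printoptions(precision=2,suppress=True)
for n,t in(("top","t13"),("scene","s13")):
    im=cv2.imread(f"pics/{t}.png")
    m=mask(im,(100,110,30),(130,255,255))|mask(im,*YEL);m=cv2.morphologyEx(m,cv2.MORPH_CLOSE,np.ones((3,3)));print(n)
    for q in cv2.findContours(m,0,1)[0]:
        if cv2.contourArea(q)>60:
            p=cen(q);print(" blue",p,cv2.contourArea(q),cv2.minAreaRect(q),cv2.boundingRect(q))
c=r.calibration
def proj(n,P):
    C=c(n);p=np.linalg.inv(C["world_from_camera"])@np.r_[P,1];return (C["mtx"]@p[:3]/p[2])[:2]
for n in("top","scene"):
    for z in(28,60,128):print(n,"expected axis",z,proj(n,[481.4,218.5,z]))
a=cv2.imread("pics/t13.png");b=cv2.imread("pics/s13.png");o=cv2.imread("pics/top0.png")
print("bystanders moved px>40:",[int((np.abs(a[y0:y1,x0:x1].astype(int)-o[y0:y1,x0:x1]).max(2)>40).sum()) for x0,y0,x1,y1 in((150,155,250,230),(300,160,380,210),(405,155,470,220))])
cv2.imwrite("pics/v13.png",np.hstack([cv2.resize(a[140:370,140:480],(400,271)),cv2.resize(b[100:450,200:560],(400,389))[:271]]))
cv2.imwrite("pics/v13.png",cv2.resize(b[130:330,330:560],None,fx=3,fy=3))
E
```

```text
19.3167 q [ 0.09   0.81   1.213 -0.429  2.179  1.146] p [571.  -55.7 282.9] rpy [ 2.006 -0.    -1.094] F [-0.4  0.9  0.8]
19.3667 q [ 0.092  0.81   1.213 -0.428  2.179  1.146] p [571.2 -54.3 283. ] rpy [ 2.006 -0.    -1.093] F [ 0.3  0.4 -0.2]
top
scene
 blue [391.26 265.81] 555.0 ((391.32586669921875, 266.42132568359375), (26.28795051574707, 29.149944305419922), 57.9946174621582) (375, 253, 33, 25)
 blue [470.7  235.78] 2035.0 ((471.4026794433594, 237.28187561035156), (36.4906120300293, 67.77875518798828), 8.426969528198242) (451, 204, 43, 67)
 blue [305.69 178.01] 66.0 ((305.552978515625, 178.5117645263672), (3.4708876609802246, 30.26180076599121), 12.528807640075684) (301, 164, 10, 30)
top expected axis 28 [216.96 323.31]
top expected axis 60 [214.19 322.46]
top expected axis 128 [207.77 320.48]
scene expected axis 28 [465.3  260.73]
scene expected axis 60 [468.13 245.84]
scene expected axis 128 [474.52 212.21]
bystanders moved px>40: [2449, 1976, 0]
```

The picture budget is used up, so I'll check numerically by comparing the scene view with the predicted beaker and lid outlines, and bystander pixels with the first scene view.

```bash
python3 - <<'E'
from h import *
C=r.calibration("scene");th=np.linspace(0,6.283,72)
def circ(x,y,z,rad):
    P=np.c_[x+rad*np.cos(th),y+rad*np.sin(th),0*th+z,0*th+1]@np.linalg.inv(C["world_from_camera"]).T;P=P[:,:3]@C["mtx"].T;return P[:,:2]/P[:,2:]
for nm,pts in(("beaker seated",np.vstack([circ(481.4,218.5,z,28) for z in(28,128)])),("beaker 10 high",np.vstack([circ(481.4,218.5,z,28) for z in(38,138)])),("lid seated",np.vstack([circ(563.6,124.3,z,29) for z in(18,23)]+[circ(563.6,124.3,45,10)]))):
    h=cv2.convexHull(pts.astype(np.float32));print(nm,cv2.boundingRect(h),cv2.minAreaRect(h),cen(h))
a=cv2.imread("pics/scene0.png").astype(int);b=cv2.imread("pics/s13.png").astype(int)
for nm,(lo,hi),roi in(("box",((50,80,20),(85,255,255)),(290,300,500,470)),("dumbbell",((0,180,60),(5,255,255)),(170,240,290,340)),("cradle",((5,120,60),(16,255,255)),(260,150,335,225))):
    for t in(a,b):
        m=mask(t.astype(np.uint8),lo,hi,roi);M=cv2.moments(m,True);print(nm,int(M["m00"]),M["m10"]/M["m00"],M["m01"]/M["m00"])
print("bowl diff",int((np.abs(a-b).max(2)>40)[205:265,110:195].sum()))
E
```

```text
beaker seated (448, 202, 45, 70) ((469.4210205078125, 236.8114013671875), (36.220970153808594, 69.481201171875), 12.006089210510254) [470.05344572 236.49427875]
beaker 10 high (449, 197, 45, 70) ((470.34344482421875, 231.92813110351562), (36.447998046875, 69.99507141113281), 12.00609302520752) [470.98393285 231.60633017]
lid seated (374, 251, 35, 28) ((391.4666442871094, 266.60760498046875), (32.673057556152344, 28.319114685058594), 39.04280090332031) [391.54297209 265.9101551 ]
box 8708 410.87655029857603 399.0339917317409
box 8721 410.54752895310173 398.8346519894508
dumbbell 2656 231.6152108433735 289.9721385542169
dumbbell 2653 231.78741047870335 290.08782510365626
cradle 1067 298.73851921274604 204.1443298969072
cradle 1188 298.3771043771044 201.57744107744108
bowl diff 0
```

All checks agree: the beaker centroid is within 1 px of the seated prediction, the lid matches, and the bystanders are unmoved. Handing in.

```bash
python3 -c "
from rig import r
s=r.sense();print(s['clock'],s['contact_force'].round(1),abs(s['qvel']).max());print(r.sign_off())"
```

```text
19.4167 [-0.6  0.4  0.5] 0.02066956056706266
the job is handed in; nothing more can be done
None
```

The job is done and was handed in at 19.4 s of the 54 s allowed. The lid sits in the round pocket, and the beaker stands mouth down over the peg on the drip ribs.

- **Lid:** I lifted it by the knob and lowered it into the pocket until it touched, about 0.5 mm from the predicted height. It carried 23 N at most before I released it.
- **Beaker:** I lifted it out of the cradle, turned it 65° to mouth down and lowered it over the peg. It touched at 6 N and then 11.5 N, and I eased the load off before opening the gripper.

**Last checks**
- **Beaker and lid:** the scene camera puts each within about 1 px of where it should be when seated. The gripper was clear and showed no contact force.
- **Bystanders:** the puzzle box, dumbbell and bowl had not moved in the scene camera.

**Checks that disagreed or fell short**
- The ribs were felt about 2 mm higher than predicted. I put this down to an error in where I judged the grip to be along the beaker, because the picture outline matches a seated beaker.
- One wrist-camera reading showed the beaker leaning about 4° along the direction that view measures poorly. The sideways reading was 0.4°, and the scene outline was consistent with upright.
- The last top-camera frame was blocked by the arm, and my picture allowance had run out. The final check therefore rests on measurements from the scene camera, not on a viewed picture.

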